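# Cool a sample: carry the pot by its bail to the cold plate and start the chiller

### The job

Raise the folded wire bail of the sample pot until it stands upright, lift the pot by the bail's orange grip and, keeping it level, set it down gently in the middle of the chiller's round cold plate and let go. Only then turn the green spring-return start knob under the blue guard hoop clockwise to its stop and let go, so that it springs back to rest. Leave the jar, the tube rack and the wash bottle where they are.

Things in the scene. Friction and masses are not known exactly. Their poses are not given: they have to be found in the camera images.
- pot_center (a point): Lidded cylindrical sample pot, aluminium with a blue lid band, 84 mm diameter, 66 mm high, about 0.45 kg, loose, standing upright on the bench; this point is its centre, 33 mm above its underside. z up its axis; the folded bail lies out to the pot's -x side.
- bail_hinge (a point): Middle of the bail's hinge axis, on the pot's axis 45 mm above its underside; same axes as the pot. The bail turns about this point's y axis.
- bail (a joint): Angle of the bail: 0 folded down to level (sticking out along the pot's -x), 1.57 upright above the pot, stop at 1.85. The hinge is stiff enough (0.03 N m) for the bail to stay where it is left. Starts between 0 and 0.35.
- bail_grip: Orange sleeve on the bail's crossbar, 12 mm diameter, 50 mm long, turning freely on the wire; origin at its centre, y along the sleeve and parallel to the hinge axis (x and z spin with it). 84 mm from the hinge axis, with 3 mm of play in and out (slotted eyes). Folded, 36 mm are free between sleeve and pot wall, so open the fingers part way. The bail is 4 mm steel wire, 94 mm wide.
- plate_center (a point): Centre of the top face of the cold plate: a bare aluminium disc of 124 mm diameter, its middle marked with a thin dark ring, 80 mm above the bench, on the chiller. Axes are the chiller's: x away from its front, y to its left, z up. The knob's panel stands beside it on the +y side, about 175 mm from plate centre to knob.
- chiller: The fixed chiller, a white box 220 x 340 mm; origin under the middle of its base, x away from its front, z up. At its +y end is the knob's sloped panel; a blue guard hoop of 10 mm bar stands square to the panel, its near side 74 mm up the slope from the knob's axis, 85 mm tall, 134 mm wide, reaching 222 mm above the bench. It overhangs the knob: come in along the knob's axis, not from straight above.
- knob_grip (a point): Where to grip the start knob, on its axis. z: the knob's axis, out of the panel, 35 degrees from vertical towards the chiller's front (-x). x along the green grip bar, y across it; both turn with the knob. The bar is 44 mm long and 14 mm wide; it ends 12 mm above this point and meets its 44 mm grey disc 20 mm below it. The panel lies 32 mm below this point.
- start_knob (a joint): Turn of the start knob: 0 at rest (pointer at the white mark), growing clockwise seen from outside (negative turn about the knob's z), stop at 1.05 rad (pointer at the green mark). A spring returns it at once when let go; it takes 0.05 N m to start and 0.155 N m at the stop.
- jar: Bystander: loose amber jar with white cap, 62 mm diameter, 75 mm high; origin under its centre.
- rack: Bystander: loose orange rack with tubes, 70 x 190 mm, 101 mm high; origin under its centre, long along y.
- wash_bottle: Bystander: loose white bottle with red cap, 60 mm diameter, 130 mm high; origin under its centre.
- pot: The sample pot again, origin at the centre of its underside (with bail and grip).
There are look-alikes about, which are no part of the job. Leave any pink, purple or yellow look-alike of the pot alone.

How it is judged:
By the outcome, as a careful person would: the job done as asked, in the order asked, and still so for the second after the job is handed in, with the robot touching nothing.
It also fails if it takes over 61 s, if anything falls off the work surface, if the arm or the gripper's body presses on something with over 40 N, if the wrist force passes 120 N, or if a joint passes its speed limit or range.

### The arm

A 7-joint arm with a two-finger parallel gripper is mounted at the origin on the work surface. World frame = base frame: x ahead of the robot, y to its left, z up, the work surface at z = 0. Lengths are in m, angles in rad, forces in N, time in s.
With the tool pointing down it reaches from about 0.425 to 0.825 m from the base axis. Payload 3.6 kg.
Tool frame: the origin (TCP) lies at the very end of the fingers, on their centre line; the grasp point (between the pads) lies 19 mm behind it; y points along the fingers, x is the direction in which the jaws open and shut, and the axes are right-handed (so a half turn about y gives the same grasp; the last joint's range is limited). The gripper opens to 93 mm and grips with 3 to 60 N. Pads are 15 mm wide; open, the fingers measure 128 mm over their backs; the gripper's body (75 mm by 188 mm) begins 65 mm behind the grasp point.
Start: joints at [1.204, 0.615, -0.013, 1.423, 0.008, 1.103, -0.04], TCP at [0.217, -0.613, 0.219] pointing down, gripper open.
Joint ranges: [-3.12, 3.12], [-0.3, 2.06], [-1.34, 1.32], [0.26, 2.42], [-1.36, 4.5], [0.01, 1.98], [-2.84, 2.84]. Speed limits (rad/s): [2.79, 2.79, 3.14, 3.14, 3.14, 3.14, 3.14].

### API

Orientations are given as a unit quaternion [w, x, y, z].
In Python, from cell import ctrl gives the robot as it stands. The module is installed in compiled form; this text tells all that it offers.
- The arm moves only by the tool servo_tool, never from a script. Its argument "plan" is a list of rows, each an object of numbers: "grip": the gripper command: -1 is shut, 1 is fully open, values between are in proportion; "x", "y", "z": the shift along the tool's x, y, z scaled (see below); "ax", "ay", "az": the turn, a rotation vector about the tool's x, y, z scaled (see below). In form: [{"grip": .., "x": .., "y": .., "z": .., "ax": .., "ay": .., "az": ..}, ...]. A call has 1 to 8 rows; each row shifts and turns the pose as measured when the row begins, along the tool's axes as they then stand; what a row does not reach is not made up. The controller multiplies each number of a shift by 100 mm and each number of a turn by 45 degrees. A row lasts 1/10 s, in which the tool goes at most 50 mm and 8.59 degrees, less where a joint would pass 70% of its speed; a pose out of reach is approached as far as the arm can. A call with a number of a shift or a turn outside -1 to 1 is refused whole. A call with a gripper value outside its range is refused whole. The fingers move at their own pace and stop on an object; the grip force is fixed at half the most. Time passes only in rows, so rows that do not move let the fingers close. It gives the time, the measured TCP pose, the force and the opening at its end, in the units of the state.
- ctrl.state(): the state, without advancing time (a new reading comes with each control period).
- ctrl.read_camera(name): name is "side" or "top"; returns a dict with "pixels" (400x640x3 uint8, blue, green, red), "fx", "fy", "cx", "cy" (pixels), "R" (3x3) and "t" (3): a world point X has camera coordinates R X + t. Camera axes: x right, y down, z forward; pixel columns grow to the right and rows downward; lengths in m; the calibration is good to about 2 mm. A picture is of the moment at which its call begins. There is no depth.
- ctrl.sign_off(): hands the job in, once; it reports no verdict.
The state is a dict: "t": time; "joint_positions": joint angles; "qd": joint speeds; "joint_torque": joint torques, N m; "tool_pos": TCP position; "ee_rot": TCP orientation; "contact_force": force on the tool from outside, world axes, zero at the start; "torque": the same for the moment, N m; "gripper_width": finger opening in m.
Only numpy, scipy, OpenCV 4.12 (cv2) and the standard library are available. Lean on these libraries where they do the work, as an engineer would, in place of code of your own. Each camera call takes 0.05 s, during which the arm holds its last target.

## Working session

There is one attempt and no reset: what is moved stays moved. The work goes in short steps, Python scripts to look and compute and a tool call to move; the robot and the scene stay as the last step left them, time stands still between calls to the robot, and variables do not carry over. Pictures are saved under pics/ and viewed, and the job is handed in when it is done.

Besides the shell and the picture viewer there is one more tool, called after "Emit:" by a JSON object that holds its "op" and its "data". servo_tool: Moves the arm, as the interface text tells. Its arguments: {"type":"object","properties":{"plan":{"type":"array"}},"required":["plan"]}

```bash
mkdir -p pics
python3 - <<'E'
from cell import ctrl
import cv2,numpy as np
print(ctrl.state())
for n in("side","top"):
    c=ctrl.read_camera(n); cv2.imwrite(f"pics/{n}0.png",c["pixels"])
    print(n,c["fx"],c["fy"],c["cx"],c["cy"],np.round(c["R"],4).tolist(),c["t"], (-np.array(c["R"]).T@c["t"]))
E
```

```text
{'t': 0.0, 'joint_positions': array([ 1.2045113 ,  0.61589367, -0.01262336,  1.42485192,  0.00807822,
        1.10336264, -0.04039344]), 'qd': array([ 0.00086918,  0.00076137,  0.00040028, -0.00073225, -0.00037703,
       -0.00142499,  0.00122784]), 'joint_torque': array([ 3.43959882e-04, -4.58938265e+01,  2.08778610e-01, -1.65745407e+01,
       -6.11422956e-02,  2.04701110e-02,  2.34619456e-04]), 'tool_pos': array([ 0.21639992, -0.61211242,  0.21751326]), 'ee_rot': array([ 0.57785375, -0.57685274,  0.4089571 , -0.4075292 ]), 'contact_force': array([-0.7064412 , -0.13753849,  0.91733961]), 'torque': array([-0.07028708,  0.01432731,  0.02587108]), 'gripper_width': 0.09280523144801495}
side 417.36476575461967 417.36476575461967 321.92568560274543 198.47385116254375 [[-0.8197, -0.5727, -0.0068], [-0.3562, 0.5191, -0.777], [0.4485, -0.6345, -0.6295]] [0.3959611  0.31537324 1.05917065] [-0.03809342  0.73508201  0.91448963]
top 365.54086276322556 365.54086276322556 321.317588495174 196.12900569008315 [[0.0274, -0.9993, 0.0245], [-0.9949, -0.0297, -0.0963], [0.097, -0.0218, -0.995]] [-0.12360601  0.55055718  1.27935544] [ 0.42704297 -0.0793628   1.32908911]
```

View pics/side0.png

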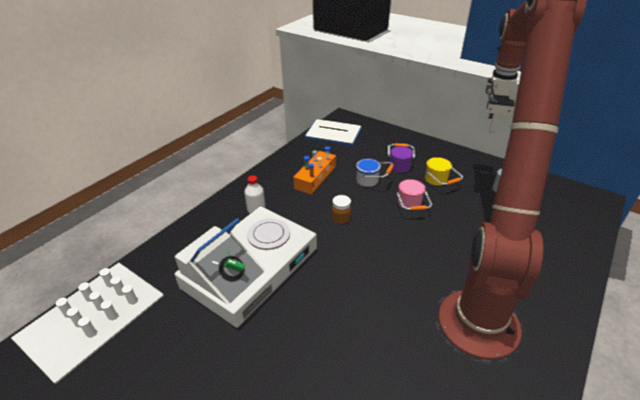

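View pics/top0.png

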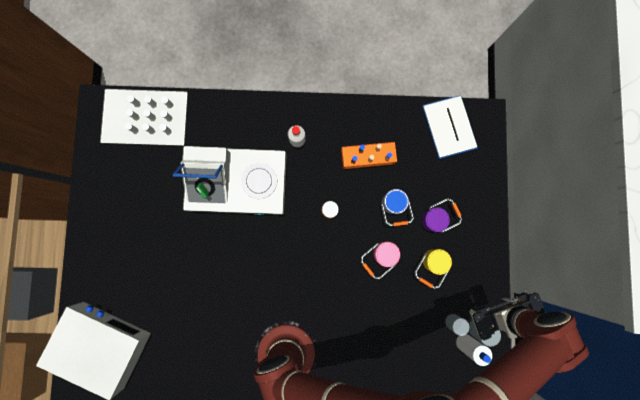

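The blue pot is at top (396,202) with its orange grip at about (397,223); in the side view it is at (368,172) with the grip at (388,169). The plate is at top (259,181) and the knob at (204,189). I'll zoom in and measure.

```bash
cat > h.py <<'E'
import cv2,numpy as np
from scipy.spatial.transform import Rotation as Ro
def proj(c,X):
    p=np.array(c["R"])@np.array(X)+c["t"]; return np.array([c["fx"]*p[0]/p[2]+c["cx"],c["fy"]*p[1]/p[2]+c["cy"]])
def ray(c,u,v):
    R=np.array(c["R"]); d=R.T@np.array([(u-c["cx"])/c["fx"],(v-c["cy"])/c["fy"],1]); return -R.T@c["t"],d/np.linalg.norm(d)
def onz(c,u,v,z):
    o,d=ray(c,u,v); return o+d*(z-o[2])/d[2]
def tri(c1,p1,c2,p2):
    o1,d1=ray(c1,*p1);o2,d2=ray(c2,*p2)
    s=np.linalg.lstsq(np.stack([d1,-d2],1),o2-o1,rcond=None)[0]
    a=o1+s[0]*d1;b=o2+s[1]*d2
    return (a+b)/2,np.linalg.norm(a-b)
def mask(c,lo,hi,box=None):
    h=cv2.cvtColor(c["pixels"],cv2.COLOR_BGR2HSV); m=cv2.inRange(h,np.array(lo),np.array(hi))
    if box: 
        k=np.zeros_like(m);x0,y0,x1,y1=box;k[y0:y1,x0:x1]=m[y0:y1,x0:x1];m=k
    return m
def blobs(m,mn=8):
    n,l,s,ce=cv2.connectedComponentsWithStats(m)
    return [(s[i,4],s[i,:4].tolist(),ce[i].round(2).tolist()) for i in range(1,n) if s[i,4]>=mn]
def zoom(c,box,f,name):
    x0,y0,x1,y1=box; cv2.imwrite(name,cv2.resize(c["pixels"][y0:y1,x0:x1],None,fx=f,fy=f,interpolation=cv2.INTER_CUBIC))
# tool axes in the world, needed delta in tool units
def ee(st): 
    w,x,y,z=st["ee_rot"]; return Ro.from_quat([x,y,z,w]).as_matrix()
E
python3 - <<'E'
from h import *
from cell import ctrl
t=ctrl.read_camera("top");s=ctrl.read_camera("side")
zoom(t,(175,140,300,220),6,"pics/t1.png");zoom(t,(350,170,450,245),8,"pics/t2.png")
zoom(s,(170,190,330,325),5,"pics/s1.png");zoom(s,(330,140,430,215),8,"pics/s2.png")
print(ee(ctrl.state()).round(3))
for n,c,bx in(("t",t,(375,180,415,235)),("s",s,(350,150,395,190))):
    print(n,"blue",blobs(mask(c,(100,120,60),(125,255,255),bx)))
    print(n,"orange",blobs(mask(c,(5,150,120),(20,255,255),bx),3))
print("green t",blobs(mask(t,(45,90,40),(85,255,255),(175,140,300,225)),3))
print("green s",blobs(mask(s,(45,90,40),(85,255,255),(170,190,330,325)),3))
print("blue t",blobs(mask(t,(100,120,60),(125,255,255),(170,140,230,190)),3))
E
```

```text
[[ 0.333 -0.001  0.943]
 [-0.943  0.002  0.333]
 [-0.002 -1.    -0.   ]]
t blue [(np.int32(352), [386, 191, 21, 21], [396.0, 200.93])]
t orange [(np.int32(54), [393, 221, 15, 5], [400.48, 223.02])]
s blue [(np.int32(195), [358, 158, 21, 13], [368.1, 164.5]), (np.int32(22), [357, 169, 22, 5], [367.5, 172.14])]
s orange [(np.int32(35), [386, 165, 7, 8], [389.17, 168.49])]
green t [(np.int32(109), [196, 182, 13, 16], [202.13, 189.75])]
green s [(np.int32(7), [227, 250, 2, 5], [227.57, 251.86]), (np.int32(165), [224, 258, 21, 14], [234.11, 264.79])]
blue t [(np.int32(189), [172, 164, 50, 14], [193.68, 173.53])]
```

View pics/t1.png

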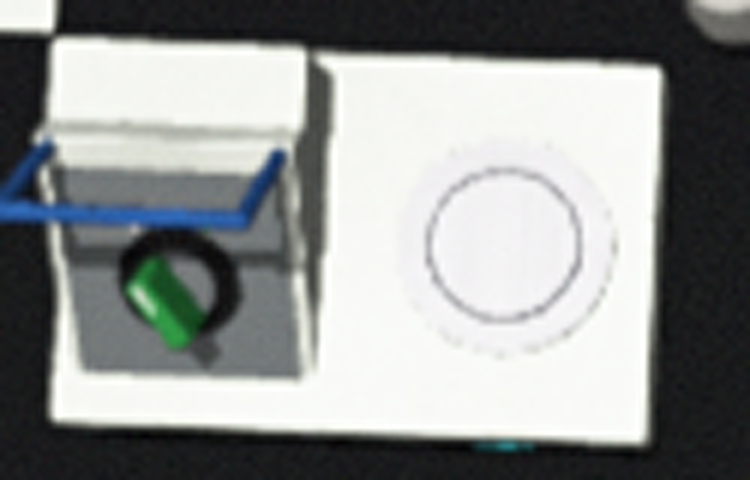

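View pics/t2.png

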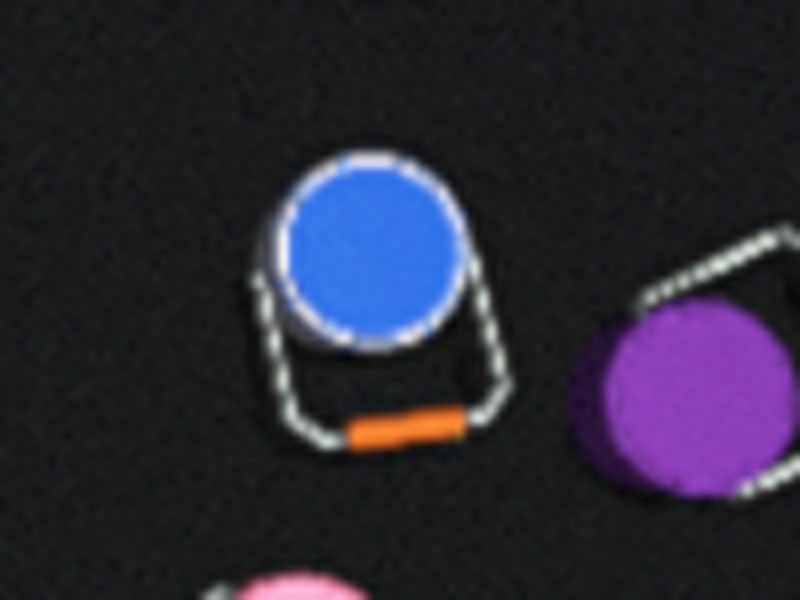

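View pics/s1.png

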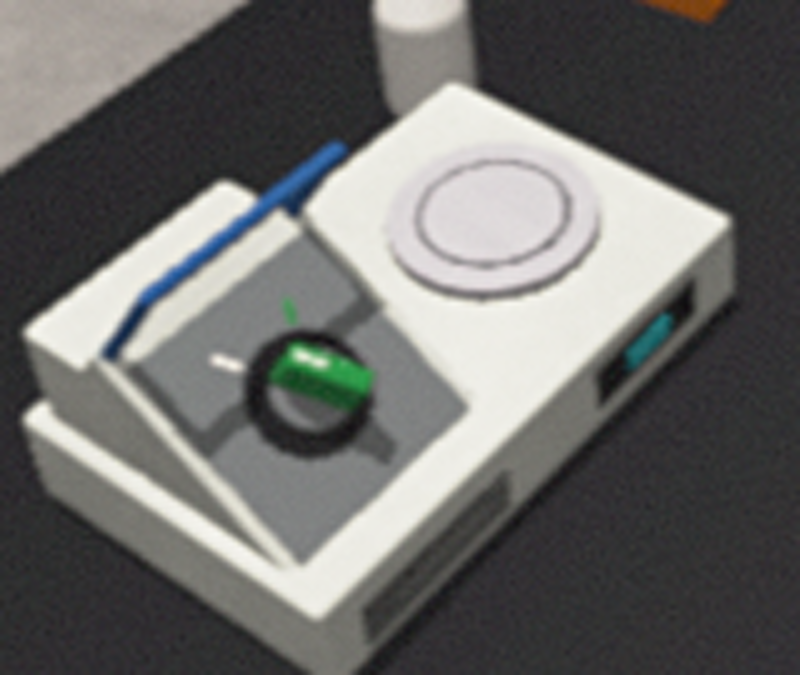

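View pics/s2.png

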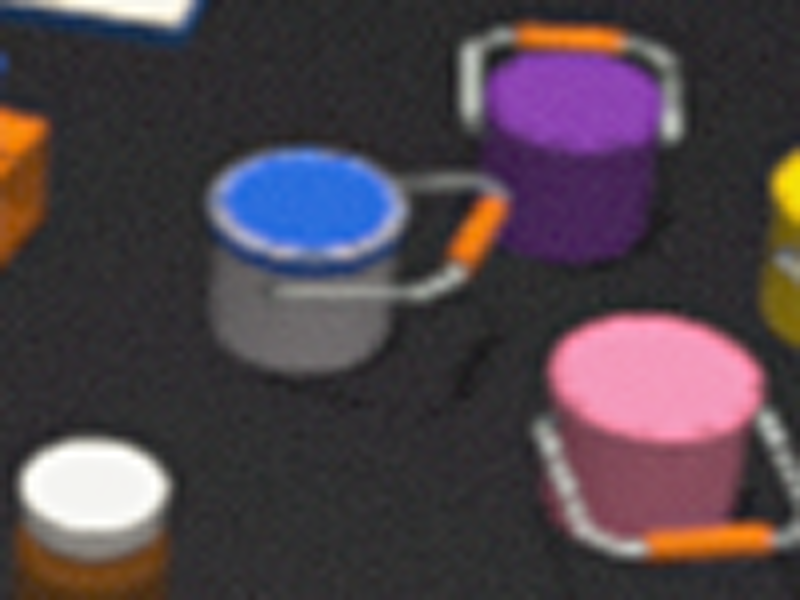

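Run:
```python
from h import *
from cell import ctrl
t=ctrl.read_camera("top");s=ctrl.read_camera("side")
print("pot top", onz(t,396,200.93,.066), tri(t,(396,200.93),s,(368.1,164.9)))
# lid ellipse incl. rim in zoom s2: center ~ (307,205)/8
print("pot top side", onz(s,330+307/8-.4,140+204/8-.4,.066))
g=tri(t,(400.48,223.02),s,(389.2,168.5));print("grip",g)
m=mask(t,(5,150,120),(20,255,255),(375,210,415,235)); p=cv2.findNonZero(m).reshape(-1,2).astype(np.float32)
l=cv2.fitLine(p,cv2.DIST_L2,0,.01,.01).ravel();print(l)
a=onz(t,l[2]-6*l[0],l[3]-6*l[1],.06);b=onz(t,l[2]+6*l[0],l[3]+6*l[1],.06);print("grip line",a,b,np.degrees(np.arctan2(*(a-b)[1::-1])))
# plate ring
gimg=cv2.cvtColor(t["pixels"],cv2.COLOR_BGR2GRAY)
def ring(c,box,thr):
    g=cv2.cvtColor(c["pixels"],cv2.COLOR_BGR2GRAY)
    x0,y0,x1,y1=box; r=g[y0:y1,x0:x1]; r=cv2.resize(r,None,fx=4,fy=4,interpolation=cv2.INTER_CUBIC)
    bh=cv2.morphologyEx(r,cv2.MORPH_BLACKHAT,np.ones((25,25),np.uint8)); m=(bh>thr).astype(np.uint8)
    cs,_=cv2.findContours(m,cv2.RETR_EXTERNAL,cv2.CHAIN_APPROX_NONE)
    k=max(cs,key=lambda k:cv2.contourArea(cv2.convexHull(k))); e=cv2.fitEllipse(k)
    return (np.array(e[0])+.5)/4-.5+np.array([x0,y0]),np.array(e[1])/4
et=ring(t,(242,163,276,199),40);es=ring(s,(249,215,289,248),25);print(et,es)
print("plate",onz(t,*et[0],.08),onz(s,*es[0],.08))
# chiller top-face outline
wm=((gimg>200)*255).astype(np.uint8); k=np.zeros_like(wm);k[142:222,178:292]=wm[142:222,178:292]
cs,_=cv2.findContours(k,cv2.RETR_EXTERNAL,cv2.CHAIN_APPROX_NONE);c=max(cs,key=cv2.contourArea)
P=np.array([onz(t,u,v,.075)[:2] for u,v in c[:,0,:]]);print("px bbox",cv2.boundingRect(c))
# front edge: lower boundary columns 190..280, right edge rows 155..210
lo=[(u,max(c[c[:,0,0]==u][:,0,1])) for u in range(192,280)]
P=np.array([onz(t,u,v+.5,.075)[:2] for u,v in lo],np.float32);l=cv2.fitLine(P,cv2.DIST_HUBER,0,.01,.01).ravel();print("front",l,np.degrees(np.arctan2(l[1],l[0])))
ri=[(max(c[c[:,0,1]==v][:,0,0]),v) for v in range(155,208)]
P=np.array([onz(t,u+.5,v,.075)[:2] for u,v in ri],np.float32);l=cv2.fitLine(P,cv2.DIST_HUBER,0,.01,.01).ravel();print("right",l,np.degrees(np.arctan2(l[1],l[0])))
```

```text
pot top [ 0.54112541 -0.36772391  0.066     ] (array([ 0.53986339, -0.36814233,  0.06703076]), np.float64(0.0026772852267109427))
pot top side [ 0.53915569 -0.36883503  0.066     ]
grip (array([ 0.46347645, -0.38280524,  0.07298057]), np.float64(0.00238486583679486))
[ 9.9276125e-01 -1.2010464e-01  4.0033929e+02  2.2307143e+02]
grip line [ 0.46163666 -0.3640464   0.06      ] [ 0.46781268 -0.40572185  0.06      ] 98.42949694977717
(array([258.52718353, 180.37056732]), array([24.80814743, 25.29728508])) (array([268.2114315 , 232.31499672]), array([21.92653465, 32.15628433]))
plate [0.59672817 0.11040522 0.08      ] [0.59545264 0.10927343 0.08      ]
px bbox (184, 149, 101, 65)
front [0.00454146 0.9999897  0.48804975 0.2610709 ] 89.739784
right [ 0.99995476 -0.00951466  0.59807867  0.02547758] -0.54515827
```

Pot axis is about (0.540, -0.368). The grip is at (0.4635, -0.383, 0.073), so its radius is 83 mm and the bail angle about 0.34, which is consistent with the task. Pot yaw is about 10°. The plate is at (0.596, 0.110, 0.08). First move: turn the tool so the jaws open along the pot's x.

Emit:
{"op": "servo_tool", "data": {"plan": [{"grip":1,"x":0,"y":0,"z":0,"ax":0,"ay":-0.19,"az":0},{"grip":-0.4,"x":0,"y":0,"z":0,"ax":0,"ay":-0.19,"az":0},{"grip":-0.4,"x":0,"y":0,"z":0,"ax":0,"ay":-0.19,"az":0},{"grip":-0.4,"x":0,"y":0,"z":0,"ax":0,"ay":-0.19,"az":0},{"grip":-0.4,"x":0,"y":0,"z":0,"ax":0,"ay":-0.19,"az":0},{"grip":-0.4,"x":0,"y":0,"z":0,"ax":0,"ay":-0.19,"az":0},{"grip":-0.4,"x":0,"y":0,"z":0,"ax":0,"ay":-0.19,"az":0},{"grip":-0.4,"x":0,"y":0,"z":0,"ax":0,"ay":-0.19,"az":0}]}}

```text
t: 1.1
tool_pos: [0.2162, -0.6119, 0.2173]
ee_rot: [0.708, -0.706, 0.01, -0.008]
contact_force: [0.8, -0.0, -1.6]
gripper_width: 0.0416
```

```bash
cat >> h.py <<'E'
def down(h):  # tool x heading h deg, y down
    h=np.radians(h); x=np.array([np.cos(h),np.sin(h),0]); y=np.array([0,0,-1.]); return np.stack([x,y,np.cross(x,y)],1)
def need(st,tp,Rt):
    R=ee(st); d=R.T@(np.array(tp)-st["tool_pos"])/.1; r=Ro.from_matrix(R.T@Rt).as_rotvec(degrees=True)/45
    print("t",round(st["t"],2),"pos",st["tool_pos"].round(4),"w",round(st["gripper_width"],4),"F",np.round(st["contact_force"],1))
    print("shift units",d.round(3),"turn units",r.round(3));
E
python3 - <<'E'
from h import *
from cell import ctrl
need(ctrl.state(),(0.4625,-0.3825,.16),down(10))
E
```

```text
t 1.1 pos [ 0.2162 -0.6119  0.2173] w 0.0416 F [ 0.8 -0.  -1.6]
shift units [2.405 0.572 2.356] turn units [-0.003 -0.255 -0.003]
```

Emit:
{"op": "servo_tool", "data": {"plan": [{"grip":-0.4,"x":0,"y":0,"z":0,"ax":0,"ay":-0.13,"az":0},{"grip":-0.4,"x":0,"y":0,"z":0,"ax":0,"ay":-0.13,"az":0},{"grip":-0.4,"x":0.4,"y":0,"z":0.26,"ax":0,"ay":0,"az":0},{"grip":-0.4,"x":0.4,"y":0,"z":0.26,"ax":0,"ay":0,"az":0},{"grip":-0.4,"x":0.4,"y":0,"z":0.26,"ax":0,"ay":0,"az":0},{"grip":-0.4,"x":0.4,"y":0,"z":0.26,"ax":0,"ay":0,"az":0},{"grip":-0.4,"x":0.4,"y":0,"z":0.26,"ax":0,"ay":0,"az":0},{"grip":-0.4,"x":0.4,"y":0,"z":0.26,"ax":0,"ay":0,"az":0}]}}

```text
t: 1.9
tool_pos: [0.4192, -0.4192, 0.2138]
ee_rot: [-0.704, 0.705, 0.055, -0.061]
contact_force: [0.8, -0.3, -0.1]
gripper_width: 0.028
```

Run:
```python
from h import *
from cell import ctrl
need(ctrl.state(),(0.4625,-0.3825,.13),down(10))
```

```text
t 1.9 pos [ 0.4192 -0.4192  0.2138] w 0.028 F [ 0.8 -0.3 -0.1]
shift units [0.494 0.833 0.292] turn units [ 0.002 -0.013 -0.011]
```

Emit:
{"op": "servo_tool", "data": {"plan": [{"grip":-0.4,"x":0.25,"y":0.2,"z":0.15,"ax":0,"ay":-0.01,"az":-0.01},{"grip":-0.4,"x":0.25,"y":0.3,"z":0.15,"ax":0,"ay":0,"az":0},{"grip":-0.4,"x":0,"y":0.3,"z":0,"ax":0,"ay":0,"az":0},{"grip":-0.4,"x":0,"y":0,"z":0,"ax":0,"ay":0,"az":0}]}}

```text
t: 2.3
tool_pos: [0.4745, -0.3708, 0.1339]
ee_rot: [-0.704, 0.704, 0.07, -0.064]
contact_force: [0.0, 0.1, -0.0]
gripper_width: 0.028
```

Run:
```python
from h import *
from cell import ctrl
t=ctrl.read_camera("top");s=ctrl.read_camera("side")
need(ctrl.state(),(0.4625,-0.3825,.13),down(10))
zoom(t,(350,170,450,245),8,"pics/t3.png");zoom(s,(330,120,430,195),8,"pics/s3.png")
```

```text
t 2.4 pos [ 0.4772 -0.3723  0.138 ] w 0.0281 F [0.1 0.3 0.3]
shift units [-0.165  0.078 -0.072] turn units [0.009 0.017 0.02 ]
```

View pics/s3.png

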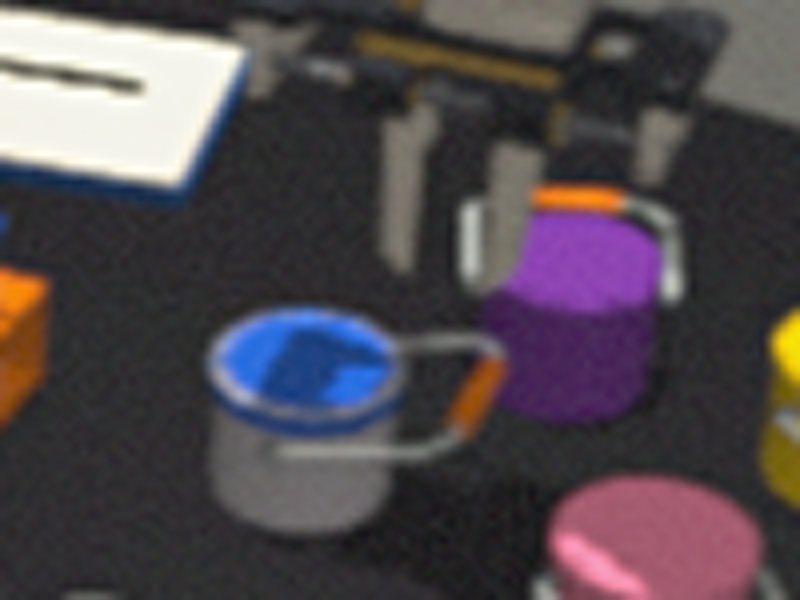

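View pics/t3.png

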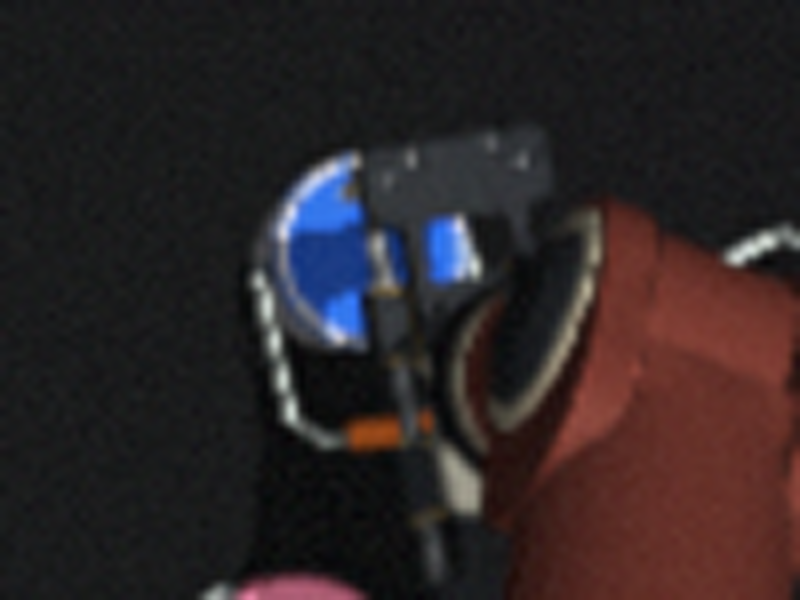

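Emit:
{"op": "servo_tool", "data": {"plan": [{"grip":-0.4,"x":-0.16,"y":0.05,"z":-0.07,"ax":0.009,"ay":0.017,"az":0.02},{"grip":-0.4,"x":0,"y":0,"z":0,"ax":0,"ay":0,"az":0},{"grip":-0.4,"x":0,"y":0,"z":0,"ax":0,"ay":0,"az":0}]}}

```text
t: 2.7
tool_pos: [0.4616, -0.3874, 0.1368]
ee_rot: [-0.702, 0.707, 0.06, -0.058]
contact_force: [1.0, -0.6, -0.2]
gripper_width: 0.0274
```

Run:
```python
from h import *
from cell import ctrl
need(ctrl.state(),(0.4618,-0.382,.055),down(10))
```

```text
t 2.7 pos [ 0.4616 -0.3874  0.1368] w 0.0274 F [ 1.  -0.6 -0.2]
shift units [0.009 0.817 0.059] turn units [ 0.008 -0.009  0.003]
```

Emit:
{"op": "servo_tool", "data": {"plan": [{"grip":-0.4,"x":0.01,"y":0.2,"z":0.04,"ax":0.008,"ay":-0.009,"az":0},{"grip":-0.4,"x":0,"y":0.2,"z":0,"ax":0,"ay":0,"az":0},{"grip":-0.4,"x":0,"y":0.1,"z":0,"ax":0,"ay":0,"az":0},{"grip":-0.4,"x":0,"y":0,"z":0,"ax":0,"ay":0,"az":0},{"grip":-0.4,"x":0,"y":0,"z":0,"ax":0,"ay":0,"az":0}]}}

```text
t: 3.2
tool_pos: [0.4622, -0.3889, 0.0902]
ee_rot: [-0.702, 0.707, 0.062, -0.056]
contact_force: [0.7, -0.3, -0.3]
gripper_width: 0.0278
```

Run:
```python
from h import *
from cell import ctrl
need(ctrl.state(),(0.4618,-0.382,.055),down(10))
```

```text
t 3.2 pos [ 0.4622 -0.3889  0.0902] w 0.0278 F [ 0.7 -0.3 -0.3]
shift units [0.005 0.351 0.072] turn units [ 0.01  -0.009  0.009]
```

Emit:
{"op": "servo_tool", "data": {"plan": [{"grip":-0.4,"x":0,"y":0.15,"z":0.08,"ax":0.01,"ay":-0.01,"az":0.01},{"grip":-0.4,"x":0,"y":0.15,"z":0,"ax":0,"ay":0,"az":0},{"grip":-0.4,"x":0,"y":0.03,"z":0,"ax":0,"ay":0,"az":0},{"grip":-0.4,"x":0,"y":0,"z":0,"ax":0,"ay":0,"az":0}]}}

```text
t: 3.6
tool_pos: [0.4626, -0.3803, 0.0572]
ee_rot: [-0.704, 0.705, 0.063, -0.062]
contact_force: [-0.2, -0.6, -0.2]
gripper_width: 0.0278
```

Run:
```python
from h import *
from cell import ctrl
t=ctrl.read_camera("top");s=ctrl.read_camera("side")
zoom(s,(330,120,430,195),8,"pics/s4.png")
need(ctrl.state(),(0.4618,-0.382,.055),down(10))
```

```text
t 3.7 pos [ 0.4627 -0.3808  0.0578] w 0.0279 F [0.5 0.  0.8]
shift units [-0.011  0.028 -0.011] turn units [0.003 0.002 0.003]
```

View pics/s4.png

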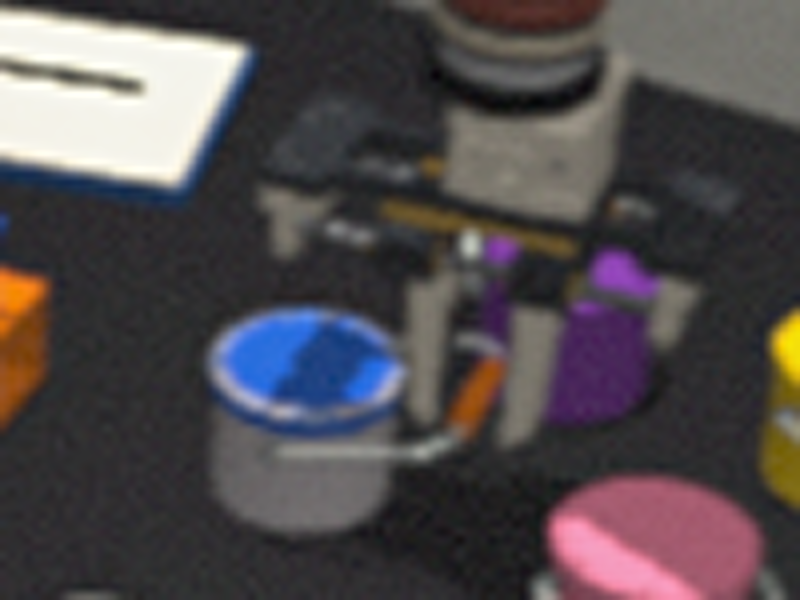

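The fingers straddle the sleeve (side crop: sleeve between x≈440 and x≈500) and clear the pot wall. I'll go down 3 mm and close.

Emit:
{"op": "servo_tool", "data": {"plan": [{"grip":-0.4,"x":-0.01,"y":0.03,"z":0,"ax":0,"ay":0,"az":0},{"grip":-0.7,"x":0,"y":0,"z":0,"ax":0,"ay":0,"az":0},{"grip":-1,"x":0,"y":0,"z":0,"ax":0,"ay":0,"az":0},{"grip":-1,"x":0,"y":0,"z":0,"ax":0,"ay":0,"az":0},{"grip":-1,"x":0,"y":0,"z":0,"ax":0,"ay":0,"az":0}]}}

```text
t: 4.2
tool_pos: [0.4623, -0.3816, 0.0561]
ee_rot: [-0.703, 0.706, 0.064, -0.061]
contact_force: [0.5, -0.2, -0.7]
gripper_width: 0.0115
```

Run:
```python
from h import *
from cell import ctrl
st=ctrl.state()
t=ctrl.read_camera("top");s=ctrl.read_camera("side")
zoom(s,(330,120,430,195),8,"pics/s5.png")
need(st,(0.4618,-0.382,.055),down(10))
b=(350,150,395,190)
for c,bx in((t,(375,180,415,235)),(s,b)): print(blobs(mask(c,(100,120,40),(125,255,255),bx)),blobs(mask(c,(3,130,80),(20,255,255),bx),3))
```

```text
t 4.2 pos [ 0.4623 -0.3816  0.0561] w 0.0115 F [ 0.5 -0.2 -0.7]
shift units [-0.006  0.011 -0.003] turn units [0.006 0.002 0.005]
[(np.int32(147), [386, 191, 17, 21], [391.78, 199.16]), (np.int32(38), [400, 203, 6, 8], [402.29, 205.95]), (np.int32(13), [396, 204, 3, 8], [397.15, 207.92])] [(np.int32(10), [394, 223, 3, 4], [394.9, 224.2]), (np.int32(3), [399, 222, 1, 3], [399.0, 223.0])]
[(np.int32(190), [358, 158, 21, 13], [368.05, 164.49]), (np.int32(22), [358, 170, 21, 4], [368.27, 172.27])] [(np.int32(22), [387, 166, 4, 8], [388.68, 169.64])]
```

View pics/s5.png

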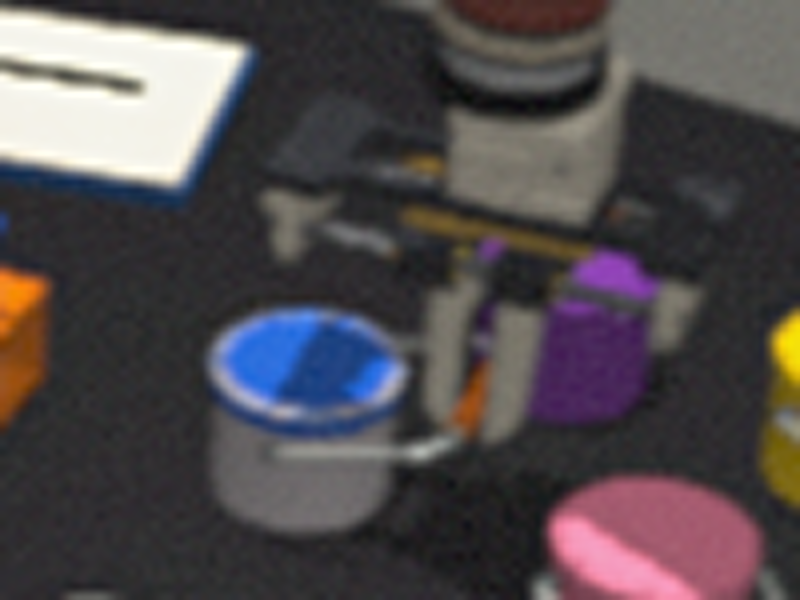

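Gripped: width is 11.5 mm and the pot has not moved. Now I'll swing the bail up along its 84 mm arc.

Emit:
{"op": "servo_tool", "data": {"plan": [{"grip":-1,"x":0.03,"y":-0.07,"z":0,"ax":0,"ay":0,"az":0},{"grip":-1,"x":0.035,"y":-0.065,"z":0,"ax":0,"ay":0,"az":0},{"grip":-1,"x":0.04,"y":-0.06,"z":0,"ax":0,"ay":0,"az":0},{"grip":-1,"x":0.045,"y":-0.06,"z":0,"ax":0,"ay":0,"az":0},{"grip":-1,"x":0,"y":0,"z":0,"ax":0,"ay":0,"az":0}]}}

```text
t: 4.8
tool_pos: [0.4788, -0.3785, 0.0844]
ee_rot: [-0.703, 0.706, 0.064, -0.06]
contact_force: [-0.8, 0.2, 0.5]
gripper_width: 0.0111
```

```bash
cat > arc.py <<'E'
from h import *
from cell import ctrl
import sys
st=ctrl.state()
P=np.array([.540,-.3683]); d=np.array([np.cos(np.radians(10)),np.sin(np.radians(10))])
r=-(st["tool_pos"][:2]-P)@d; lat=(st["tool_pos"][:2]-P)@np.array([-d[1],d[0]]); h=st["tool_pos"][2]+.019-.045
print("r,lat,h mm",r*1e3,lat*1e3,h*1e3,"rad",np.hypot(r,h)*1e3,"deg",np.degrees(np.arctan2(h,r)))
for a in map(float,sys.argv[1:]):
    a=np.radians(a); print("to",(r-.084*np.cos(a))*10,(h-.084*np.sin(a))*10)
need(st,st["tool_pos"],down(10))
E
python3 arc.py 45 50 60
```

```text
r,lat,h mm 62.05115391817028 0.5561631623033523 58.4061534651293 rad 85.21516569935598 deg 43.26677650780339
to 0.02654184298500284 -0.009908161545406913
to 0.0805699470450097 -0.05941579756864865
to 0.20051153918170272 -0.1433998045276355
t 4.8 pos [ 0.4788 -0.3785  0.0844] w 0.0111 F [-0.8  0.2  0.5]
shift units [0. 0. 0.] turn units [0.007 0.002 0.006]
```

Emit:
{"op": "servo_tool", "data": {"plan": [{"grip":-1,"x":0.055,"y":-0.04,"z":0,"ax":0,"ay":0,"az":0},{"grip":-1,"x":0.06,"y":-0.045,"z":0,"ax":0,"ay":0,"az":0},{"grip":-1,"x":0.065,"y":-0.04,"z":0,"ax":0,"ay":0,"az":0},{"grip":-1,"x":0.065,"y":-0.035,"z":0,"ax":0,"ay":0,"az":0},{"grip":-1,"x":0.07,"y":-0.03,"z":0,"ax":0,"ay":0,"az":0},{"grip":-1,"x":0,"y":0,"z":0,"ax":0,"ay":0,"az":0}]}}

```text
t: 5.4
tool_pos: [0.5109, -0.373, 0.1066]
ee_rot: [-0.702, 0.706, 0.063, -0.061]
contact_force: [-0.5, 0.7, 1.6]
gripper_width: 0.0113
```

```bash
python3 arc.py 75 80 90
```

```text
r,lat,h mm 29.496421440658825 0.47052728657473963 80.62898868368852 rad 85.85495148189958 deg 69.90601540524865
to 0.0775562165204708 -0.005087807245932191
to 0.14909974516636668 -0.020948625693369555
to 0.2949642144065882 -0.03371011316311484
t 5.4 pos [ 0.5109 -0.373   0.1066] w 0.0113 F [-0.5  0.7  1.6]
shift units [0. 0. 0.] turn units [0.007 0.001 0.002]
```

Emit:
{"op": "servo_tool", "data": {"plan": [{"grip":-1,"x":0.07,"y":-0.01,"z":0,"ax":0.005,"ay":0,"az":0},{"grip":-1,"x":0.07,"y":-0.01,"z":0,"ax":0,"ay":0,"az":0},{"grip":-1,"x":0.07,"y":0,"z":0,"ax":0,"ay":0,"az":0},{"grip":-1,"x":0.06,"y":0,"z":0,"ax":0,"ay":0,"az":0},{"grip":-1,"x":0,"y":0,"z":0,"ax":0,"ay":0,"az":0},{"grip":-1,"x":0,"y":0,"z":0,"ax":0,"ay":0,"az":0}]}}

```text
t: 6.0
tool_pos: [0.5427, -0.3674, 0.1122]
ee_rot: [-0.703, 0.705, 0.065, -0.059]
contact_force: [-0.3, -1.0, 4.0]
gripper_width: 0.0114
```

```bash
python3 arc.py 90
python3 - <<'E'
from h import *
from cell import ctrl
t=ctrl.read_camera("top");s=ctrl.read_camera("side")
zoom(t,(350,170,450,245),8,"pics/t6.png");zoom(s,(330,120,430,195),8,"pics/s6.png")
E
```

```text
r,lat,h mm -2.790484175791163 0.466731531666717 86.21987243883041 rad 86.26501727411598 deg 91.8537162262889
to -0.027904841757911684 0.022198724388304003
t 6.0 pos [ 0.5427 -0.3674  0.1122] w 0.0114 F [-0.3 -1.   4. ]
shift units [0. 0. 0.] turn units [0.005 0.002 0.011]
```

View pics/s6.png

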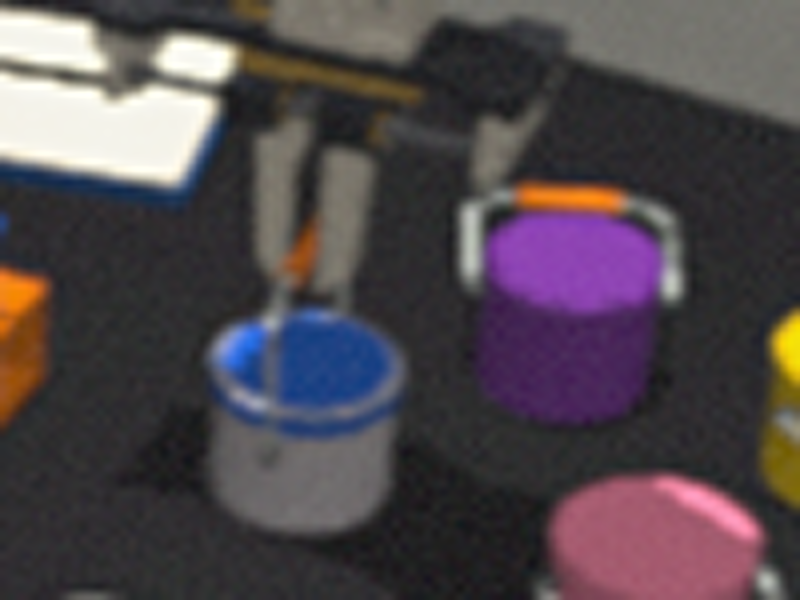

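View pics/t6.png

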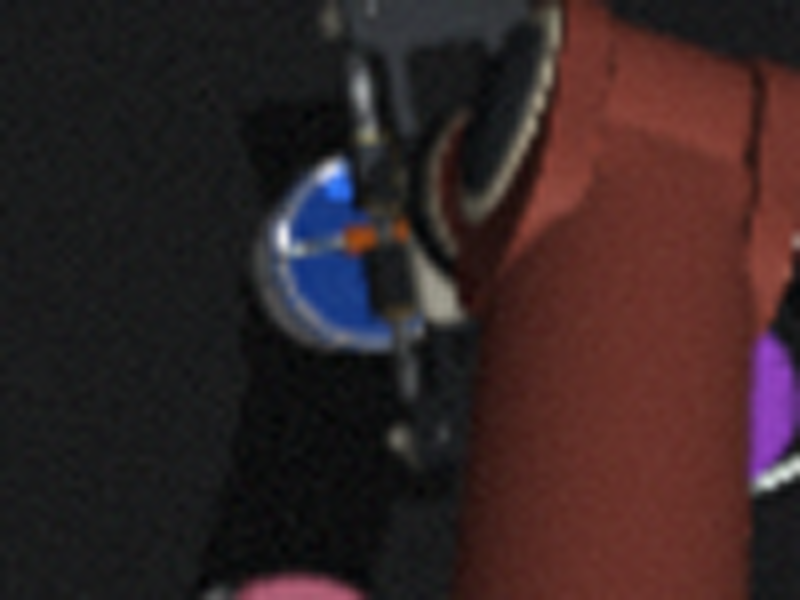

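Bail is upright to within a couple of degrees (tool 2.8 mm past the pot axis). I'll nudge back and lift slowly.

Emit:
{"op": "servo_tool", "data": {"plan": [{"grip":-1,"x":-0.025,"y":0,"z":0,"ax":0,"ay":0,"az":0},{"grip":-1,"x":0,"y":0,"z":0,"ax":0,"ay":0,"az":0},{"grip":-1,"x":0,"y":-0.03,"z":0,"ax":0,"ay":0,"az":0},{"grip":-1,"x":0,"y":-0.05,"z":0,"ax":0,"ay":0,"az":0},{"grip":-1,"x":0,"y":-0.1,"z":0,"ax":0,"ay":0,"az":0},{"grip":-1,"x":0,"y":-0.1,"z":0,"ax":0,"ay":0,"az":0},{"grip":-1,"x":0,"y":-0.1,"z":0,"ax":0,"ay":0,"az":0},{"grip":-1,"x":0,"y":0,"z":0,"ax":0,"ay":0,"az":0}]}}

```text
t: 6.9
tool_pos: [0.535, -0.3672, 0.1488]
ee_rot: [0.705, -0.704, -0.062, 0.062]
contact_force: [-0.2, -0.6, -4.3]
gripper_width: 0.011
```

```bash
python3 arc.py 90
python3 - <<'E'
from h import *
from cell import ctrl
t=ctrl.read_camera("top");s=ctrl.read_camera("side")
zoom(t,(350,170,450,245),8,"pics/t7.png");zoom(s,(330,100,430,175),8,"pics/s7.png")
# expected vertical direction in side
for p in ((.54,-.37,.05),(.54,-.37,.2)):print(proj(s,p))
E
```

```text
r,lat,h mm 4.748865148390709 1.927927135077303 122.78880920841833 rad 122.88060622823667 deg 87.78518585379912
to 0.04748865148390704 0.3878880920841832
t 6.9 pos [ 0.535  -0.3672  0.1488] w 0.011 F [-0.2 -0.6 -4.3]
shift units [0. 0. 0.] turn units [-0.003  0.001  0.   ]
[367.65573865 168.54529663]
[370.41646197 132.04915923]
```

View pics/s7.png

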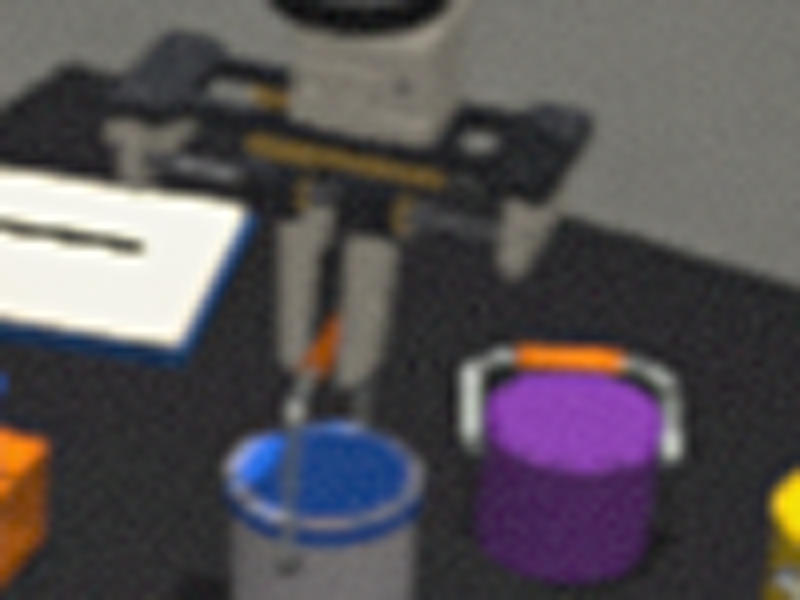

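The pot is off the bench (4.3 N, about 0.44 kg). Lifting higher.

Emit:
{"op": "servo_tool", "data": {"plan": [{"grip":-1,"x":0,"y":-0.1,"z":0,"ax":0,"ay":0,"az":0},{"grip":-1,"x":0,"y":-0.18,"z":0,"ax":0,"ay":0,"az":0},{"grip":-1,"x":0,"y":-0.2,"z":0,"ax":0,"ay":0,"az":0},{"grip":-1,"x":0,"y":-0.2,"z":0,"ax":0,"ay":0,"az":0},{"grip":-1,"x":0,"y":-0.2,"z":0,"ax":0,"ay":0,"az":0},{"grip":-1,"x":0,"y":-0.15,"z":0,"ax":0,"ay":0,"az":0},{"grip":-1,"x":0,"y":-0.08,"z":0,"ax":0,"ay":0,"az":0},{"grip":-1,"x":0,"y":0,"z":0,"ax":0,"ay":0,"az":0}]}}

```text
t: 7.8
tool_pos: [0.5332, -0.3657, 0.2624]
ee_rot: [0.707, -0.701, -0.06, 0.065]
contact_force: [1.4, -0.0, -4.0]
gripper_width: 0.0111
```

Run:
```python
from h import *
from cell import ctrl
st=ctrl.state()
t=ctrl.read_camera("top");s=ctrl.read_camera("side")
zoom(s,(330,70,430,165),8,"pics/s8.png")
need(st,(.596,.110,.27),down(10)); print(st["joint_positions"].round(2))
for z in(.12,.28):print((proj(s,(.535,-.37,z))-[330,70])*8)
```

```text
t 7.8 pos [ 0.5332 -0.3657  0.2624] w 0.0111 F [ 1.4 -0.  -4. ]
shift units [ 1.455 -0.044  4.573] turn units [-0.011  0.003 -0.008]
[ 0.79  0.61 -0.39  1.35  0.23  1.24  0.55]
[321.15926865 660.31569887]
[347.1076891  327.31450985]
```

View pics/s8.png

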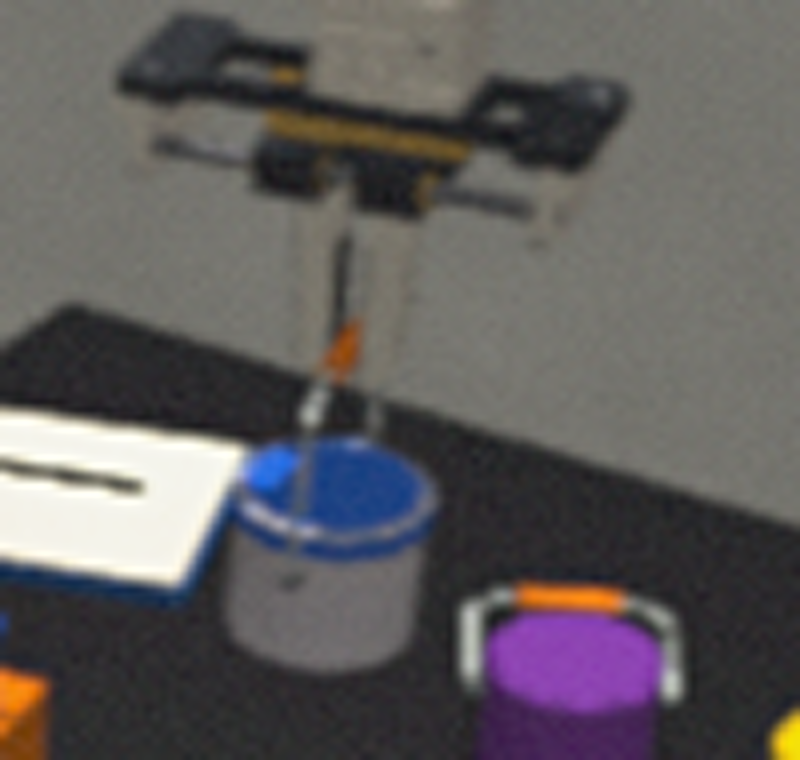

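Hanging level to within about 2°. Carrying over to the plate.

Emit:
{"op": "servo_tool", "data": {"plan": [{"grip":-1,"x":0.03,"y":-0.02,"z":0.1,"ax":0,"ay":0,"az":0},{"grip":-1,"x":0.06,"y":-0.02,"z":0.2,"ax":0,"ay":0,"az":0},{"grip":-1,"x":0.08,"y":0,"z":0.25,"ax":0,"ay":0,"az":0},{"grip":-1,"x":0.09,"y":0,"z":0.28,"ax":0,"ay":0,"az":0},{"grip":-1,"x":0.09,"y":0,"z":0.28,"ax":0,"ay":0,"az":0},{"grip":-1,"x":0.09,"y":0,"z":0.28,"ax":0,"ay":0,"az":0},{"grip":-1,"x":0.09,"y":0,"z":0.28,"ax":0,"ay":0,"az":0},{"grip":-1,"x":0.09,"y":0,"z":0.28,"ax":0,"ay":0,"az":0}]}}

```text
t: 8.7
tool_pos: [0.5543, -0.1556, 0.2579]
ee_rot: [0.71, -0.699, -0.05, 0.069]
contact_force: [0.3, -0.2, -4.2]
gripper_width: 0.0114
```

Run:
```python
from h import *
from cell import ctrl
st=ctrl.state()
need(st,(.596,.110,.26),down(10)); print(st["joint_positions"].round(2))
```

```text
t 8.7 pos [ 0.5543 -0.1556  0.2579] w 0.0114 F [ 0.3 -0.2 -4.2]
shift units [0.857 0.006 2.548] turn units [-0.024 -0.007 -0.031]
[ 0.5   0.51 -0.42  1.55  0.21  1.16  0.21]
```

Emit:
{"op": "servo_tool", "data": {"plan": [{"grip":-1,"x":0.09,"y":0,"z":0.27,"ax":-0.01,"ay":-0.002,"az":-0.01},{"grip":-1,"x":0.09,"y":0,"z":0.27,"ax":-0.01,"ay":-0.002,"az":-0.01},{"grip":-1,"x":0.09,"y":0,"z":0.27,"ax":-0.01,"ay":-0.002,"az":-0.01},{"grip":-1,"x":0.09,"y":0,"z":0.27,"ax":0,"ay":0,"az":0},{"grip":-1,"x":0.09,"y":0,"z":0.27,"ax":0,"ay":0,"az":0},{"grip":-1,"x":0.09,"y":0,"z":0.27,"ax":0,"ay":0,"az":0},{"grip":-1,"x":0.08,"y":0,"z":0.22,"ax":0,"ay":0,"az":0},{"grip":-1,"x":0.05,"y":0,"z":0.12,"ax":0,"ay":0,"az":0}]}}

```text
t: 9.5
tool_pos: [0.5784, 0.0698, 0.2526]
ee_rot: [0.705, -0.703, -0.061, 0.071]
contact_force: [-0.8, 1.0, -4.1]
gripper_width: 0.0112
```

Run:
```python
from h import *
from cell import ctrl
st=ctrl.state()
need(st,(.596,.110,.26),down(10)); print(st["joint_positions"].round(2))
```

```text
t 9.5 pos [0.5784 0.0698 0.2526] w 0.0112 F [-0.8  1.  -4.1]
shift units [ 0.246 -0.076  0.363] turn units [-0.005  0.016 -0.018]
[ 0.12  0.52 -0.45  1.55  0.23  1.14 -0.19]
```

Emit:
{"op": "servo_tool", "data": {"plan": [{"grip":-1,"x":0.08,"y":-0.03,"z":0.13,"ax":0,"ay":0.01,"az":-0.01},{"grip":-1,"x":0.08,"y":0,"z":0.12,"ax":0,"ay":0,"az":-0.01},{"grip":-1,"x":0.06,"y":0,"z":0.05,"ax":0,"ay":0,"az":0},{"grip":-1,"x":0,"y":0,"z":0,"ax":0,"ay":0,"az":0},{"grip":-1,"x":0,"y":0,"z":0,"ax":0,"ay":0,"az":0},{"grip":-1,"x":0,"y":0,"z":0,"ax":0,"ay":0,"az":0}]}}

```text
t: 10.1
tool_pos: [0.5936, 0.1051, 0.253]
ee_rot: [0.705, -0.703, -0.062, 0.065]
contact_force: [0.3, 0.1, -4.0]
gripper_width: 0.0108
```

Run:
```python
from h import *
from cell import ctrl
st=ctrl.state()
need(st,(.596,.110,.26),down(10))
t=ctrl.read_camera("top");s=ctrl.read_camera("side")
zoom(s,(210,130,330,265),6,"pics/s9.png");zoom(t,(200,130,310,230),6,"pics/t9.png")
```

```text
t 10.1 pos [0.5936 0.1051 0.253 ] w 0.0108 F [ 0.3  0.1 -4. ]
shift units [ 0.032 -0.07   0.044] turn units [-0.004  0.008 -0.006]
```

View pics/s9.png

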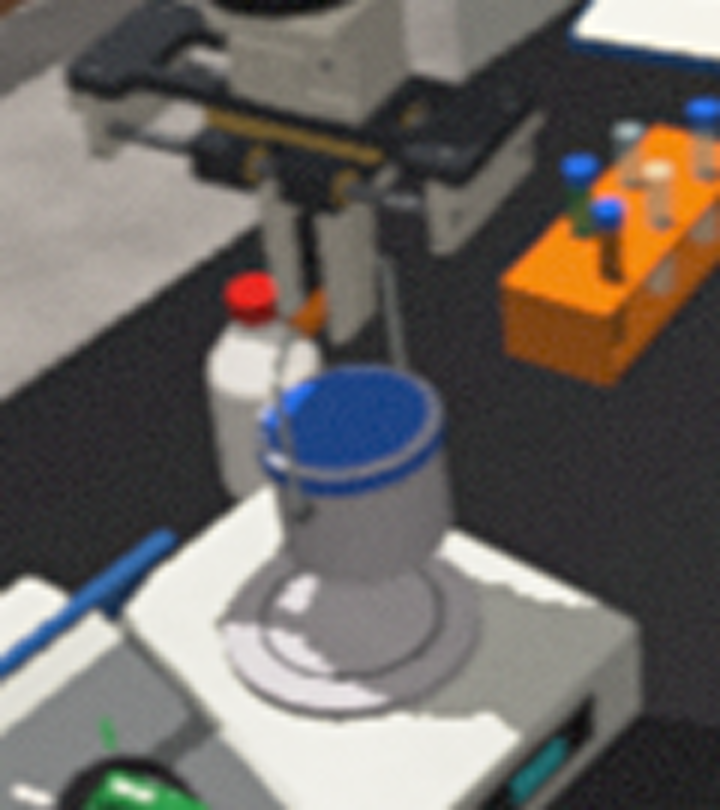

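View pics/t9.png

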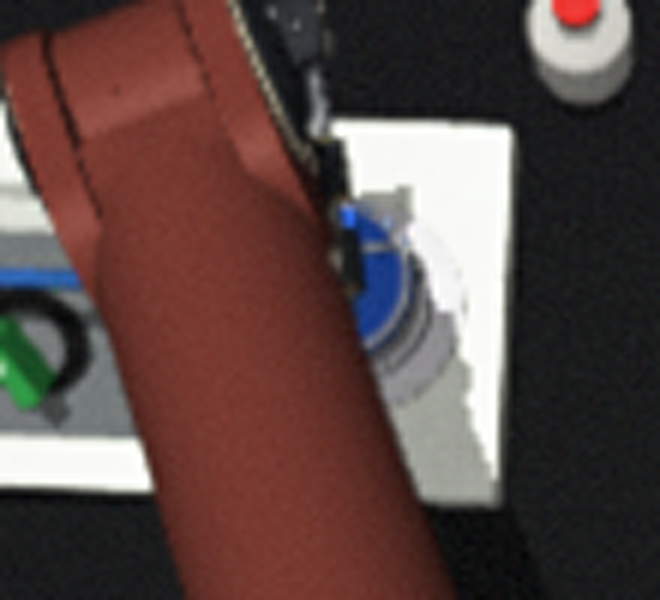

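Run:
```python
from h import *
from cell import ctrl
s=ctrl.read_camera("side")
for z in(.13,.14,.206,.27):print(z,(proj(s,(.5936,.1051,z))-[210,130])*6)
m=mask(s,(100,110,40),(125,255,255),(250,185,285,215)); bl=blobs(m);print(bl)
st=ctrl.state();st=st["tool_pos"];print(st)
```

```text
0.13 [348.7414378  533.14001988]
0.14 [346.86014773 517.17648651]
0.206 [333.91746962 407.35244785]
0.27 [320.42360185 292.85133421]
[(np.int32(322), [255, 192, 27, 16], [268.44, 199.23]), (np.int32(59), [261, 201, 24, 12], [272.41, 208.61])]
[0.59342543 0.10509544 0.25307983]
```

Emit:
{"op": "servo_tool", "data": {"plan": [{"grip":-1,"x":0.03,"y":0.05,"z":0.03,"ax":0,"ay":0.005,"az":0},{"grip":-1,"x":0.03,"y":0.12,"z":0.02,"ax":0,"ay":0,"az":0},{"grip":-1,"x":0,"y":0.12,"z":0,"ax":0,"ay":0,"az":0},{"grip":-1,"x":0,"y":0.1,"z":0,"ax":0,"ay":0,"az":0},{"grip":-1,"x":0,"y":0.05,"z":0,"ax":0,"ay":0,"az":0},{"grip":-1,"x":0,"y":0,"z":0,"ax":0,"ay":0,"az":0},{"grip":-1,"x":0,"y":0,"z":0,"ax":0,"ay":0,"az":0}]}}

```text
t: 10.95
tool_pos: [0.5978, 0.1104, 0.2035]
ee_rot: [0.705, -0.704, -0.059, 0.065]
contact_force: [-0.5, -0.5, -4.5]
gripper_width: 0.0108
```

Run:
```python
from h import *
from cell import ctrl
st=ctrl.state()
need(st,(.600,.110,.193),down(10))
s=ctrl.read_camera("side")
zoom(s,(230,170,310,255),9,"pics/s10.png")
tp=st["tool_pos"]
for z in(-.113,-.047,.019):
  for x,y in((.596,.110),tp[:2]): print(z,(proj(s,(x,y,tp[2]+z))-[230,170])*9)
```

```text
t 10.95 pos [0.5978 0.1104 0.2035] w 0.0108 F [-0.5 -0.5 -4.5]
shift units [ 0.022  0.105 -0.008] turn units [-0.003  0.001 -0.01 ]
-0.113 [338.22342781 537.61037051]
-0.113 [333.09095757 536.2344339 ]
-0.047 [319.22361537 381.38933322]
-0.047 [313.91552235 380.03329685]
0.019 [298.80985624 213.54248546]
0.019 [293.31372677 212.21317398]
```

View pics/s10.png

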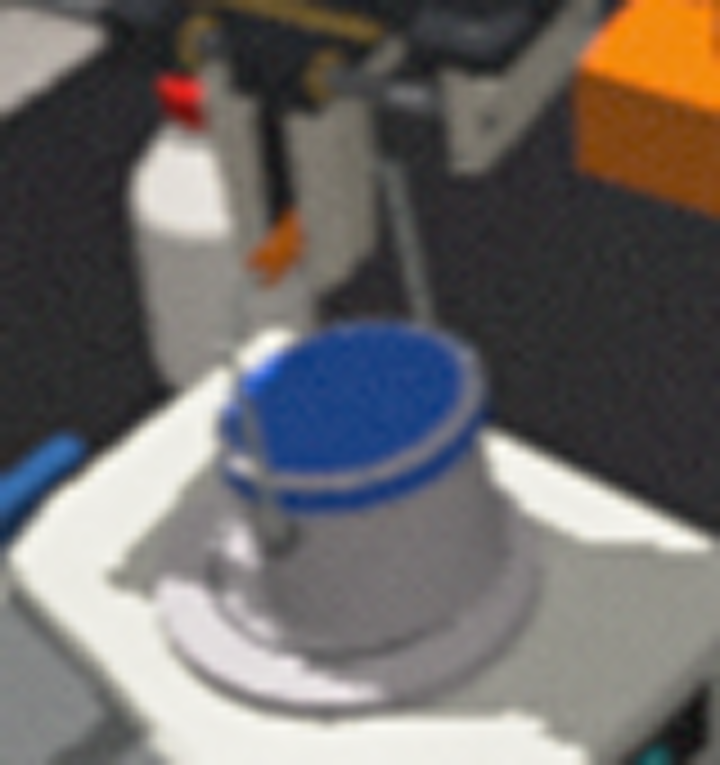

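The pot hangs about 8 mm to -x of the tool axis, with the bail slightly past upright. I'll shift +x to compensate, then lower while watching the force.

Emit:
{"op": "servo_tool", "data": {"plan": [{"grip":-1,"x":0.06,"y":0,"z":-0.005,"ax":0,"ay":0,"az":-0.01},{"grip":-1,"x":0,"y":0,"z":0,"ax":0,"ay":0,"az":0},{"grip":-1,"x":0,"y":0,"z":0,"ax":0,"ay":0,"az":0},{"grip":-1,"x":0,"y":0.03,"z":0,"ax":0,"ay":0,"az":0},{"grip":-1,"x":0,"y":0.02,"z":0,"ax":0,"ay":0,"az":0},{"grip":-1,"x":0,"y":0,"z":0,"ax":0,"ay":0,"az":0}]}}

```text
t: 11.6
tool_pos: [0.6058, 0.1113, 0.2002]
ee_rot: [0.705, -0.703, -0.063, 0.06]
contact_force: [0.5, -0.2, -4.2]
gripper_width: 0.0111
```

```bash
cat > look.py <<'E'
from h import *
from cell import ctrl
import sys
n=sys.argv[1]
st=ctrl.state()
need(st,(.604,.110,.193),down(10))
s=ctrl.read_camera("side")
zoom(s,(230,170,310,255),9,f"pics/s{n}.png")
for z in(.08,.146):print(z,(proj(s,(.596,.110,z))-[230,170])*9+4)
E
python3 look.py 11
```

```text
t 11.6 pos [0.6058 0.1113 0.2002] w 0.0111 F [ 0.5 -0.2 -4.2]
shift units [-0.02   0.072 -0.01 ] turn units [-0.003 -0.     0.007]
0.08 [345.12364474 565.45665309]
0.146 [326.33504192 410.97223227]
```

View pics/s11.png

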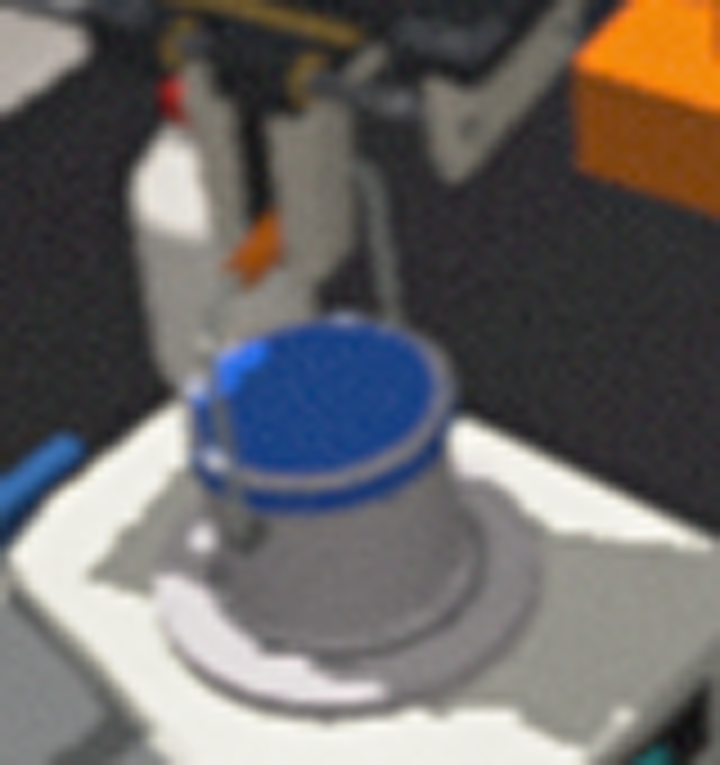

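The lid centre is at (322,400) in the crop, against (326,411) expected for a centred pot. So it is well centred and still 4–6 mm above the plate. Lowering.

Emit:
{"op": "servo_tool", "data": {"plan": [{"grip":-1,"x":0,"y":0.02,"z":0,"ax":0,"ay":0,"az":0},{"grip":-1,"x":0,"y":0.02,"z":0,"ax":0,"ay":0,"az":0},{"grip":-1,"x":0,"y":0,"z":0,"ax":0,"ay":0,"az":0},{"grip":-1,"x":0,"y":0,"z":0,"ax":0,"ay":0,"az":0}]}}

```text
t: 12.05
tool_pos: [0.607, 0.1127, 0.1981]
ee_rot: [0.706, -0.703, -0.065, 0.058]
contact_force: [-0.5, -0.2, 0.1]
gripper_width: 0.011
```

Load is off the wrist, so the pot is standing. I'll check before letting go.

```bash
python3 look.py 12
```

```text
t 12.05 pos [0.607  0.1127 0.1981] w 0.011 F [-0.5 -0.2  0.1]
shift units [-0.035  0.051 -0.021] turn units [-0.005  0.001  0.013]
0.08 [345.12364474 565.45665309]
0.146 [326.33504192 410.97223227]
```

View pics/s12.png

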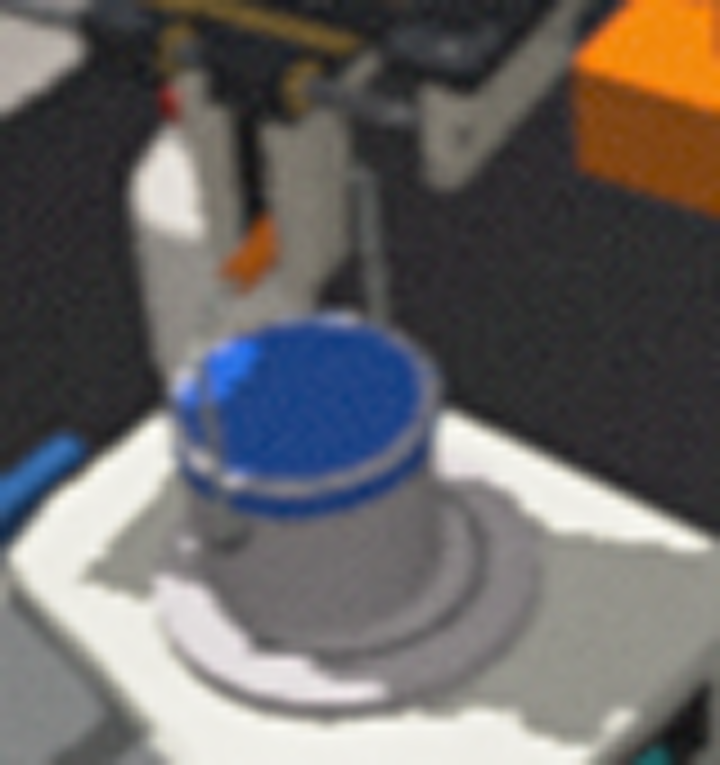

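After settling upright, the pot sits about 5 mm to +x of centre. I'll straighten the bail over the pot, lift slightly, move back and set it down again.

Emit:
{"op": "servo_tool", "data": {"plan": [{"grip":-1,"x":-0.03,"y":0.01,"z":0,"ax":0,"ay":0,"az":0.01},{"grip":-1,"x":-0.025,"y":0,"z":0,"ax":0,"ay":0,"az":0},{"grip":-1,"x":0,"y":0,"z":0,"ax":0,"ay":0,"az":0},{"grip":-1,"x":0,"y":0,"z":0,"ax":0,"ay":0,"az":0}]}}

```text
t: 12.5
tool_pos: [0.6023, 0.1118, 0.1982]
ee_rot: [0.706, -0.703, -0.063, 0.06]
contact_force: [0.8, -0.4, -0.7]
gripper_width: 0.0112
```

```bash
python3 look.py 13
```

```text
t 12.5 pos [0.6023 0.1118 0.1982] w 0.0112 F [ 0.8 -0.4 -0.7]
shift units [ 0.013  0.052 -0.021] turn units [-0.005  0.     0.006]
0.08 [345.12364474 565.45665309]
0.146 [326.33504192 410.97223227]
```

View pics/s13.png

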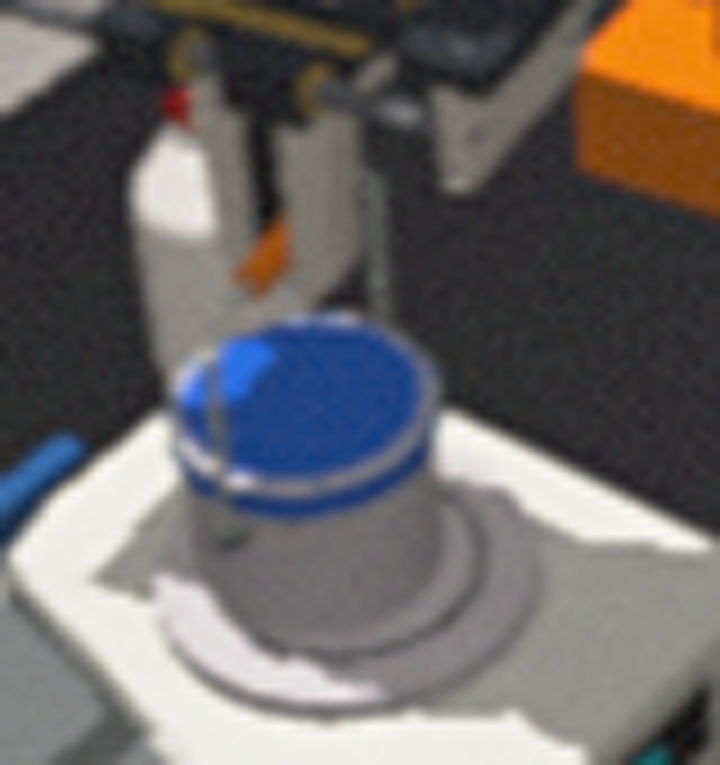

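Emit:
{"op": "servo_tool", "data": {"plan": [{"grip":-1,"x":0,"y":-0.04,"z":0,"ax":0,"ay":0,"az":0},{"grip":-1,"x":0,"y":-0.04,"z":0,"ax":0,"ay":0,"az":0},{"grip":-1,"x":0,"y":0,"z":0,"ax":0,"ay":0,"az":0},{"grip":-1,"x":-0.02,"y":0,"z":0,"ax":0,"ay":0,"az":0},{"grip":-1,"x":-0.03,"y":0,"z":0,"ax":0,"ay":0,"az":0},{"grip":-1,"x":0,"y":0,"z":0,"ax":0,"ay":0,"az":0},{"grip":-1,"x":0,"y":0,"z":0,"ax":0,"ay":0,"az":0}]}}

```text
t: 13.25
tool_pos: [0.5943, 0.1093, 0.2033]
ee_rot: [0.705, -0.704, -0.06, 0.063]
contact_force: [0.1, 0.7, -4.5]
gripper_width: 0.0108
```

```bash
python3 look.py 14
```

```text
t 13.25 pos [0.5943 0.1093 0.2033] w 0.0108 F [ 0.1  0.7 -4.5]
shift units [ 0.098  0.102 -0.01 ] turn units [-0.003  0.    -0.004]
0.08 [345.12364474 565.45665309]
0.146 [326.33504192 410.97223227]
```

View pics/s14.png

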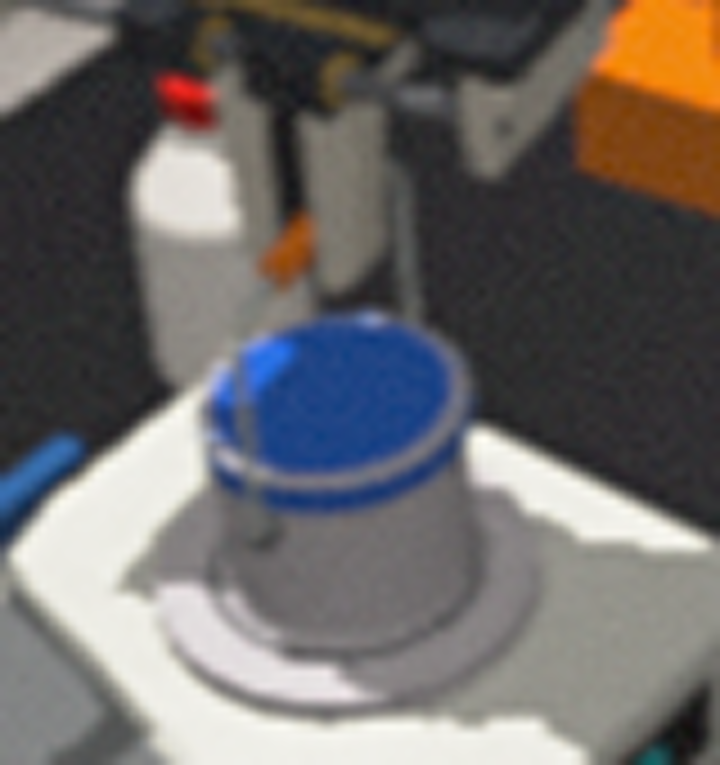

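Emit:
{"op": "servo_tool", "data": {"plan": [{"grip":-1,"x":0.015,"y":0.02,"z":0,"ax":0,"ay":0,"az":0},{"grip":-1,"x":0,"y":0.02,"z":0,"ax":0,"ay":0,"az":0},{"grip":-1,"x":0,"y":0.02,"z":0,"ax":0,"ay":0,"az":0},{"grip":-1,"x":0,"y":0.01,"z":0,"ax":0,"ay":0,"az":0},{"grip":-1,"x":0,"y":0,"z":0,"ax":0,"ay":0,"az":0},{"grip":-1,"x":0,"y":0,"z":0,"ax":0,"ay":0,"az":0}]}}

```text
t: 13.9
tool_pos: [0.5972, 0.1109, 0.1979]
ee_rot: [0.706, -0.703, -0.062, 0.062]
contact_force: [-0.3, -0.2, -1.5]
gripper_width: 0.0111
```

```bash
python3 look.py 15
```

```text
t 13.9 pos [0.5972 0.1109 0.1979] w 0.0111 F [-0.3 -0.2 -1.5]
shift units [ 0.065  0.049 -0.021] turn units [-0.005  0.001  0.001]
0.08 [345.12364474 565.45665309]
0.146 [326.33504192 410.97223227]
```

View pics/s15.png

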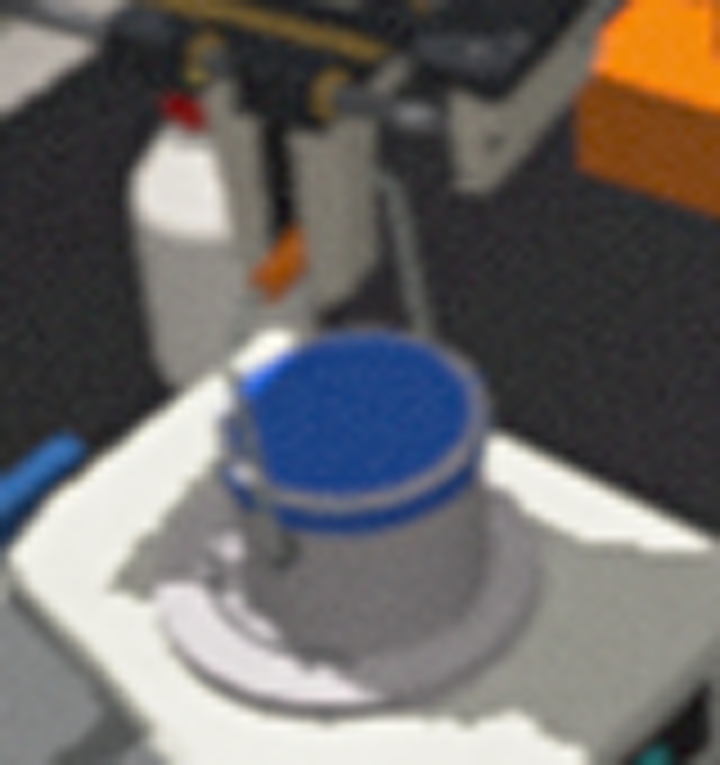

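Emit:
{"op": "servo_tool", "data": {"plan": [{"grip":-1,"x":-0.03,"y":0.01,"z":0,"ax":0,"ay":0,"az":0},{"grip":-1,"x":-0.03,"y":0,"z":0,"ax":0,"ay":0,"az":0},{"grip":-1,"x":0,"y":0,"z":0,"ax":0,"ay":0,"az":0},{"grip":-1,"x":0,"y":0,"z":0,"ax":0,"ay":0,"az":0}]}}

```text
t: 14.35
tool_pos: [0.5919, 0.11, 0.1978]
ee_rot: [0.706, -0.703, -0.063, 0.06]
contact_force: [-0.5, 0.1, -0.9]
gripper_width: 0.011
```

```bash
python3 look.py 16
```

```text
t 14.35 pos [0.5919 0.11   0.1978] w 0.011 F [-0.5  0.1 -0.9]
shift units [ 0.119  0.049 -0.021] turn units [-0.005  0.     0.005]
0.08 [345.12364474 565.45665309]
0.146 [326.33504192 410.97223227]
```

View pics/s16.png

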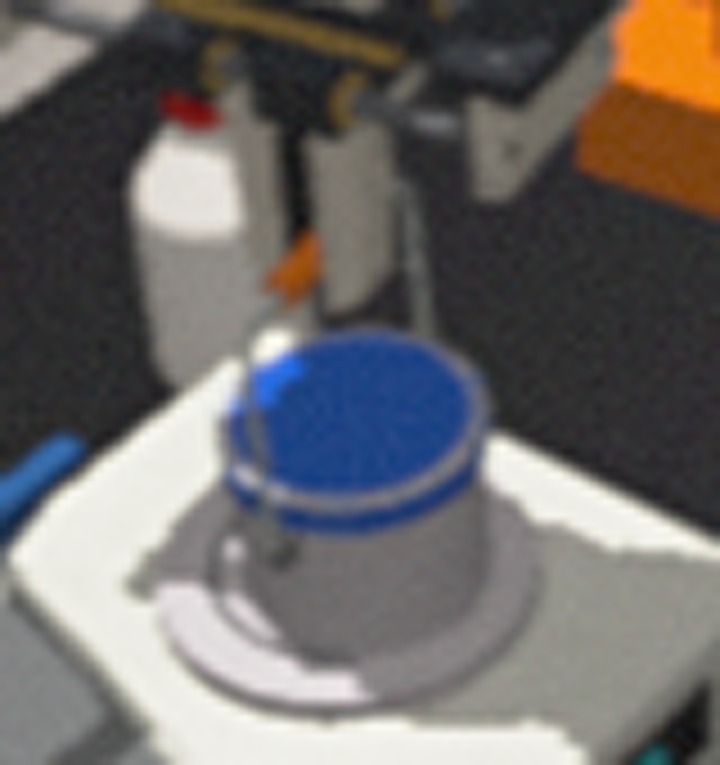

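Emit:
{"op": "servo_tool", "data": {"plan": [{"grip":-1,"x":-0.01,"y":-0.03,"z":0,"ax":0,"ay":0,"az":0},{"grip":-1,"x":0,"y":-0.03,"z":0,"ax":0,"ay":0,"az":0},{"grip":-1,"x":0,"y":0,"z":0,"ax":0,"ay":0,"az":0},{"grip":-1,"x":0.015,"y":0,"z":0,"ax":0,"ay":0,"az":0},{"grip":-1,"x":0.015,"y":0,"z":0,"ax":0,"ay":0,"az":0},{"grip":-1,"x":0.015,"y":0,"z":0,"ax":0,"ay":0,"az":0},{"grip":-1,"x":0,"y":0,"z":0,"ax":0,"ay":0,"az":0},{"grip":-1,"x":0,"y":0,"z":0,"ax":0,"ay":0,"az":0}]}}

```text
t: 15.2
tool_pos: [0.5932, 0.1092, 0.2006]
ee_rot: [0.705, -0.704, -0.06, 0.063]
contact_force: [0.0, -0.4, -4.8]
gripper_width: 0.0113
```

```bash
python3 look.py 17
```

```text
t 15.2 pos [0.5932 0.1092 0.2006] w 0.0113 F [ 0.  -0.4 -4.8]
shift units [ 0.108  0.076 -0.011] turn units [-0.004  0.    -0.005]
0.08 [345.12364474 565.45665309]
0.146 [326.33504192 410.97223227]
```

View pics/s17.png

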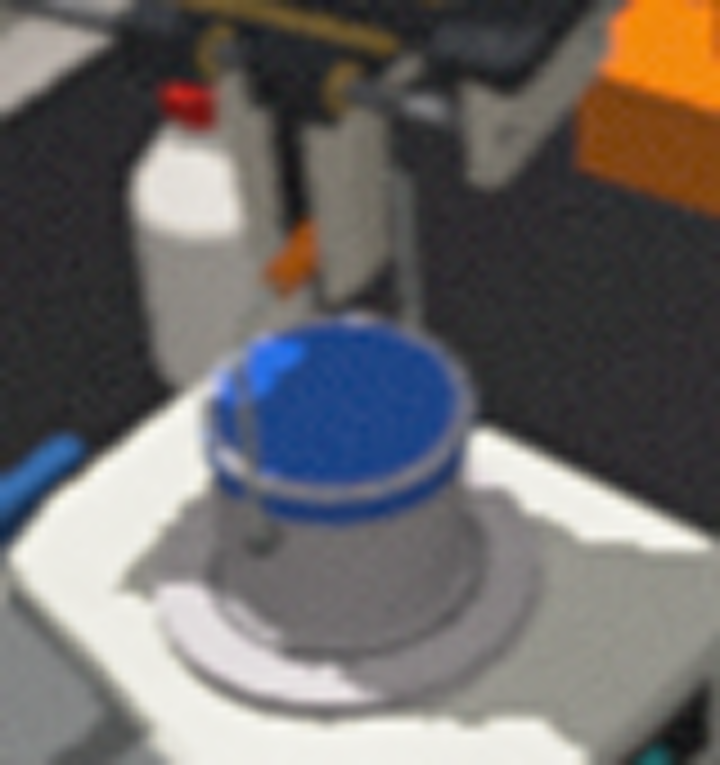

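Emit:
{"op": "servo_tool", "data": {"plan": [{"grip":-1,"x":0.01,"y":0.015,"z":0,"ax":0,"ay":0,"az":0},{"grip":-1,"x":0,"y":0.015,"z":0,"ax":0,"ay":0,"az":0},{"grip":-1,"x":0,"y":0.015,"z":0,"ax":0,"ay":0,"az":0},{"grip":-1,"x":0,"y":0.015,"z":0,"ax":0,"ay":0,"az":0},{"grip":-1,"x":0,"y":0,"z":0,"ax":0,"ay":0,"az":0},{"grip":-1,"x":0,"y":0,"z":0,"ax":0,"ay":0,"az":0}]}}

```text
t: 15.85
tool_pos: [0.5961, 0.1107, 0.1972]
ee_rot: [0.706, -0.703, -0.062, 0.061]
contact_force: [-0.2, -0.3, 0.2]
gripper_width: 0.0106
```

```bash
python3 look.py 18
```

```text
t 15.85 pos [0.5961 0.1107 0.1972] w 0.0106 F [-0.2 -0.3  0.2]
shift units [ 0.077  0.042 -0.021] turn units [-0.005  0.     0.003]
0.08 [345.12364474 565.45665309]
0.146 [326.33504192 410.97223227]
```

View pics/s18.png

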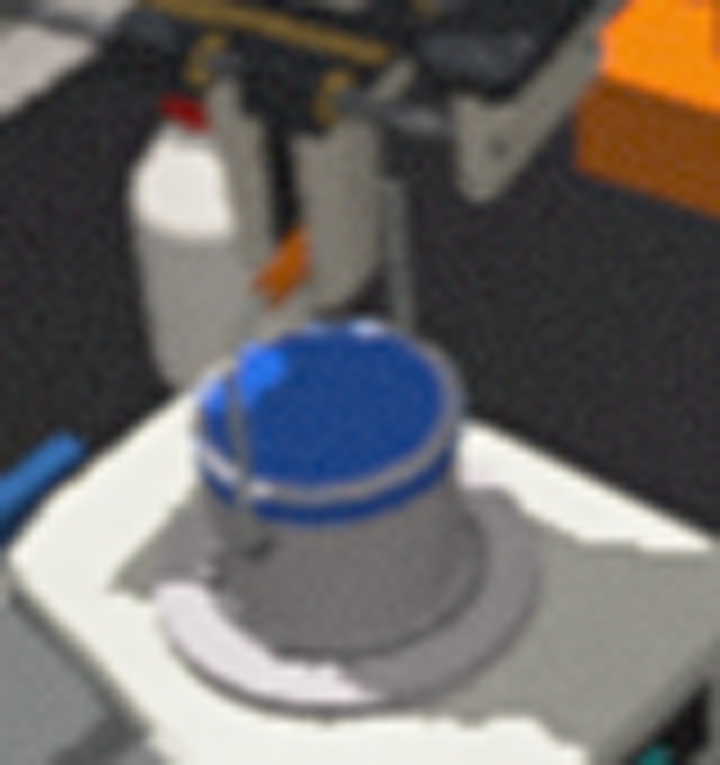

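The lid centre is at (329,408) against (326,411) expected, about 1 mm off, with the load off the wrist. Letting go and backing straight up.

Emit:
{"op": "servo_tool", "data": {"plan": [{"grip":-0.6,"x":0,"y":0,"z":0,"ax":0,"ay":0,"az":0},{"grip":-0.4,"x":0,"y":0,"z":0,"ax":0,"ay":0,"az":0},{"grip":-0.4,"x":0,"y":0,"z":0,"ax":0,"ay":0,"az":0},{"grip":-0.4,"x":0,"y":0,"z":0,"ax":0,"ay":0,"az":0},{"grip":-0.4,"x":0,"y":-0.1,"z":0,"ax":0,"ay":0,"az":0},{"grip":-0.4,"x":0,"y":-0.2,"z":0,"ax":0,"ay":0,"az":0},{"grip":-0.4,"x":0,"y":-0.3,"z":0,"ax":0,"ay":0,"az":0},{"grip":-0.4,"x":0,"y":-0.3,"z":0,"ax":0,"ay":0,"az":0}]}}

```text
t: 16.7
tool_pos: [0.5943, 0.1093, 0.2878]
ee_rot: [0.705, -0.703, -0.06, 0.064]
contact_force: [0.6, -0.1, -0.0]
gripper_width: 0.0278
```

```bash
python3 look.py 19
python3 - <<'E'
from h import *
from cell import ctrl
t=ctrl.read_camera("top");s=ctrl.read_camera("side");st=ctrl.state();print(st["t"],st["joint_positions"].round(2))
zoom(s,(150,120,320,290),4.5,"pics/s20.png"); cv2.imwrite("pics/t20.png",t["pixels"])
E
```

```text
t 16.7 pos [0.5943 0.1093 0.2878] w 0.0278 F [ 0.6 -0.1 -0. ]
shift units [ 0.102  0.947 -0.013] turn units [-0.004  0.001 -0.007]
0.08 [345.12364474 565.45665309]
0.146 [326.33504192 410.97223227]
16.85 [ 0.05  0.52 -0.45  1.44  0.23  1.23 -0.25]
```

View pics/s20.png

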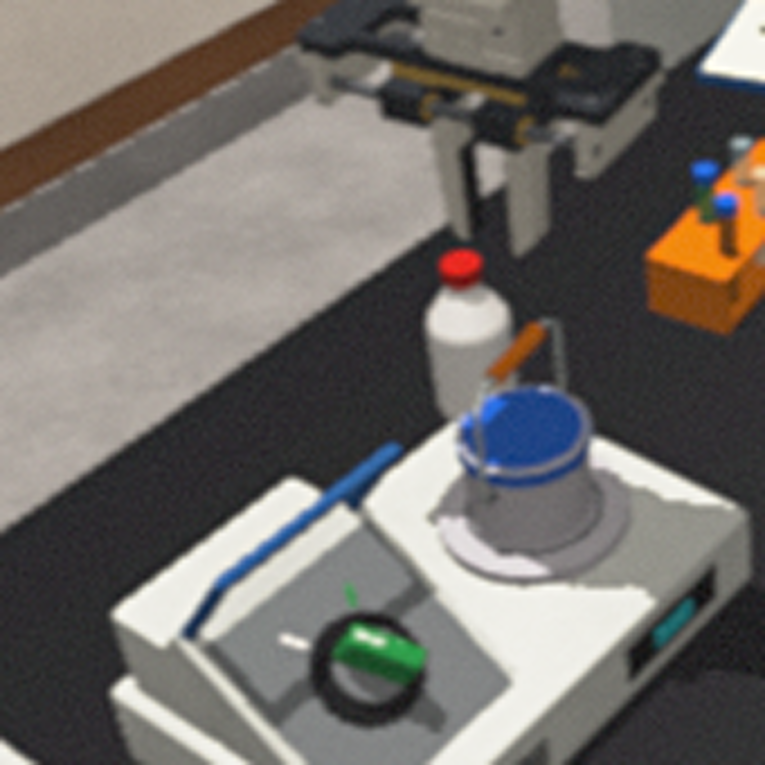

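View pics/s19.png

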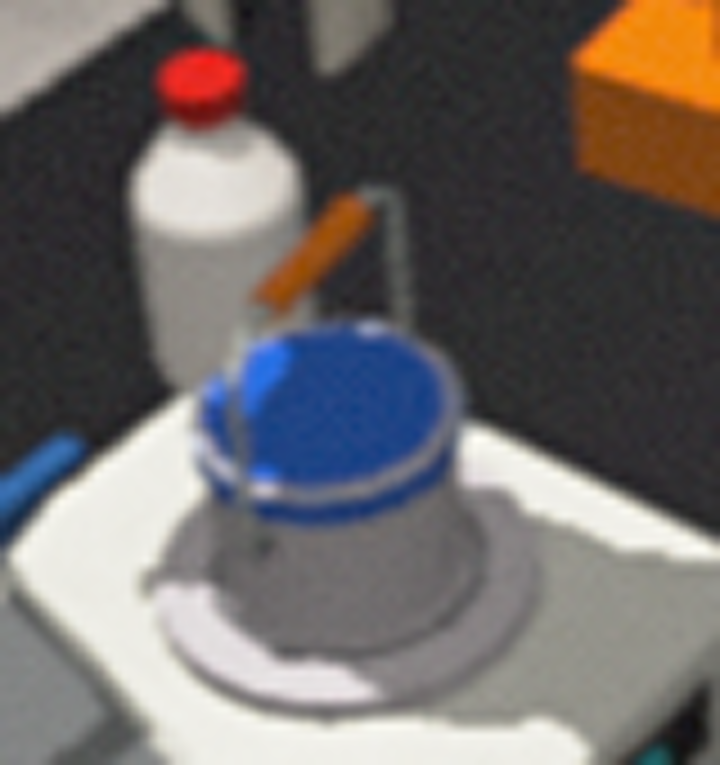

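The pot stands centred on the plate with the bail upright and free. Now measuring the knob.

Run:
```python
from h import *
from cell import ctrl
t=ctrl.read_camera("top");s=ctrl.read_camera("side")
def dark(c,box,f):
    x0,y0,x1,y1=box; g=cv2.resize(c["pixels"][y0:y1,x0:x1],None,fx=4,fy=4,interpolation=cv2.INTER_CUBIC)
    m=(g.max(2)<50).astype(np.uint8); cs,_=cv2.findContours(m,cv2.RETR_EXTERNAL,cv2.CHAIN_APPROX_NONE)
    k=max(cs,key=cv2.contourArea); e=cv2.fitEllipse(cv2.convexHull(k)); return (np.array(e[0])+.5)/4-.5+np.array([x0,y0]),np.array(e[1])/4,cv2.contourArea(k)/16
ds=dark(s,(215,250,250,285),4);print("dark s",ds)
try: dt=dark(t,(193,176,218,200),4);print("dark t",dt)
except Exception as e: print(e)
ds=ds[0]
yaw=np.radians(-.4);cx=np.array([np.cos(yaw),np.sin(yaw),0]);cy=np.array([-np.sin(yaw),np.cos(yaw),0]);zz=np.array([0,0,1.])
n=-np.sin(np.radians(35))*cx+np.cos(np.radians(35))*zz
dtp=(205-.4,187.2-.4)
D,g=tri(t,dtp,s,ds);print("disc",D,g)
G,gg=tri(t,(202.13,189.75),s,(234.1,264.8));print("green centroid",G,gg)
pl=np.array([.596,.110,.08]);print("disc rel plate in chiller",(D-pl)@cx,(D-pl)@cy,D[2])
up=np.cross(cy,n)*1  # in panel plane
up=np.cross(n,cy);print("up",up)
def onplane(c,px,P):
    o,d=ray(c,*px);return o+d*((P-o)@n)/(d@n)
for off in(-.012,):
    P=D+off*n
    c0=P
    for nm,px in(("white",(215.1-.3,262.4-.3)),("green",(228.2,252.2))):
        X=onplane(s,px,P); v=X-c0; print(nm,X,"along cy",v@cy,"along up-ish",v@np.cross(n,cy),np.degrees(np.arctan2(v@np.cross(n,cy),v@cy)))
```

```text
dark s (array([231.20844078, 268.26098061]), array([24.03802681, 24.84204865]), 156.625)
dark t (array([203.82944584, 186.70097733]), array([16.77467155, 20.354496  ]), 85.21875)
disc [0.56573465 0.28456003 0.10754082] 0.0001629518714579076
green centroid [0.55246925 0.28484697 0.12944789] 0.002167538802633286
disc rel plate in chiller -0.0314832648936456 0.17434448888410778 0.10754082354610317
up [-0.81913208  0.00571871 -0.57357644]
white [0.60521989 0.30057023 0.12046046] along cy 0.016285461991355145 along up-ish -0.03966247215632492 -67.67688384492757
green [0.60293466 0.25538499 0.11908124] along cy -0.028914629416825568 along up-ish -0.03725788528770178 -127.81387236746664
```

```bash
cat > knob.py <<'E'
from h import *
from cell import ctrl
import sys
yaw=np.radians(-.4);cx=np.array([np.cos(yaw),np.sin(yaw),0]);cy=np.array([-np.sin(yaw),np.cos(yaw),0]);zz=np.array([0,0,1.])
n=-np.sin(np.radians(35))*cx+np.cos(np.radians(35))*zz
us=np.cos(np.radians(35))*cx+np.sin(np.radians(35))*zz
D=np.array([.5657,.2846,.1075])
def T(ang): # bar angle from upslope toward +y, deg
    a=np.radians(ang); j=-np.sin(a)*us+np.cos(a)*cy; return np.stack([j,-n,np.cross(j,-n)],1)
def go(h,ang=22):
    st=ctrl.state(); need(st,D+h*n,T(ang)); R=ee(st); v=st["tool_pos"]-D
    print("height over D mm",v@n*1e3,"off us,cy",v@us*1e3,v@cy*1e3,"tilt deg",np.degrees(np.arccos(np.clip(-R[:,1]@n,-1,1))),"ang",np.degrees(np.arctan2(-R[:,0]@us,R[:,0]@cy)),"q",st["joint_positions"].round(2),"tau",np.round(st["torque"],2))
E
python3 - <<'E'
from knob import *
need(ctrl.state(),(.47,.2,.34),T(22)); go(.1325)
print((D+.0125*n).round(4),(D+.1325*n).round(4))
E
```

```text
t 16.95 pos [0.5942 0.1091 0.2862] w 0.0278 F [-0.5 -0.1  0.5]
shift units [-1.067 -0.529  1.113] turn units [-0.786 -2.178 -0.429]
t 16.95 pos [0.5942 0.1091 0.2862] w 0.0278 F [-0.5 -0.1  0.5]
shift units [-0.718  0.711  1.913] turn units [-0.786 -2.178 -0.429]
height over D mm 129.3524155333299 off us,cy 126.8174458689583 -175.29865597129952 tilt deg 35.353343854127324 ang -77.28775244332529 q [ 0.05  0.52 -0.45  1.45  0.23  1.23 -0.25] tau [-0.02 -0.06 -0.01]
[0.5585 0.2847 0.1177] [0.4897 0.2851 0.216 ]
```

Emit:
{"op": "servo_tool", "data": {"plan": [{"grip":1,"x":-0.27,"y":-0.16,"z":0.15,"ax":0,"ay":0,"az":0},{"grip":1,"x":-0.27,"y":-0.16,"z":0.28,"ax":0,"ay":0,"az":0},{"grip":1,"x":-0.27,"y":-0.13,"z":0.28,"ax":0,"ay":0,"az":0},{"grip":1,"x":-0.27,"y":-0.1,"z":0.28,"ax":0,"ay":0,"az":0},{"grip":1,"x":0,"y":0,"z":0,"ax":-0.06,"ay":-0.168,"az":-0.033},{"grip":1,"x":0,"y":0,"z":0,"ax":-0.06,"ay":-0.168,"az":-0.033},{"grip":1,"x":0,"y":0,"z":0,"ax":-0.06,"ay":-0.168,"az":-0.033},{"grip":1,"x":0,"y":0,"z":0,"ax":-0.06,"ay":-0.168,"az":-0.033}]}}

```text
t: 17.75
tool_pos: [0.4632, 0.1856, 0.3332]
ee_rot: [-0.595, 0.722, 0.281, -0.216]
contact_force: [-0.2, 1.0, 1.0]
gripper_width: 0.0875
```

Run:
```python
from knob import *
go(.1325)
```

```text
t 17.75 pos [0.4632 0.1856 0.3332] w 0.0875 F [-0.2  1.   1. ]
shift units [0.831 1.053 0.796] turn units [-0.563 -1.477 -0.31 ]
height over D mm 243.2835724910076 off us,cy 46.031004795278534 -99.71978932415855 tilt deg 27.274173962351274 ang -42.99449689486997 q [-0.1   0.28 -0.59  1.72  0.39  1.18 -0.1 ] tau [ 0.15 -0.01  0.04]
```

Emit:
{"op": "servo_tool", "data": {"plan": [{"grip":1,"x":0,"y":0,"z":0,"ax":-0.063,"ay":-0.168,"az":-0.035},{"grip":1,"x":0,"y":0,"z":0,"ax":-0.063,"ay":-0.168,"az":-0.035},{"grip":1,"x":0,"y":0,"z":0,"ax":-0.063,"ay":-0.168,"az":-0.035},{"grip":1,"x":0,"y":0,"z":0,"ax":-0.063,"ay":-0.168,"az":-0.035},{"grip":1,"x":0,"y":0,"z":0,"ax":-0.063,"ay":-0.168,"az":-0.035},{"grip":1,"x":0,"y":0,"z":0,"ax":-0.063,"ay":-0.168,"az":-0.035},{"grip":1,"x":0,"y":0,"z":0,"ax":-0.063,"ay":-0.168,"az":-0.035},{"grip":1,"x":0,"y":0,"z":0,"ax":-0.063,"ay":-0.168,"az":-0.035}]}}

```text
t: 18.55
tool_pos: [0.4568, 0.1849, 0.3226]
ee_rot: [-0.232, 0.564, 0.657, -0.443]
contact_force: [-0.0, -0.2, 0.3]
gripper_width: 0.0931
```

Run:
```python
from knob import *
go(.1325)
```

```text
t 18.55 pos [0.4568 0.1849 0.3226] w 0.0931 F [-0.  -0.2  0.3]
shift units [ 1.073  1.046 -0.054] turn units [-0.065 -0.064 -0.01 ]
height over D mm 238.25755669695525 off us,cy 34.79170571514125 -100.42774023921116 tilt deg 2.9503390831457543 ang 19.134362304059078 q [-0.    0.11 -0.72  2.09  0.76  0.68  0.65] tau [ 0.11  0.39 -0.02]
```

Emit:
{"op": "servo_tool", "data": {"plan": [{"grip":1,"x":0.3,"y":0,"z":0,"ax":-0.065,"ay":-0.06,"az":-0.01},{"grip":1,"x":0.4,"y":0.05,"z":0,"ax":0,"ay":0,"az":0},{"grip":1,"x":0.3,"y":0.25,"z":0,"ax":0,"ay":0,"az":0},{"grip":1,"x":0.05,"y":0.35,"z":0,"ax":0,"ay":0,"az":0},{"grip":1,"x":0,"y":0.3,"z":0,"ax":0,"ay":0,"az":0},{"grip":1,"x":0,"y":0.05,"z":0,"ax":0,"ay":0,"az":0},{"grip":1,"x":0,"y":0,"z":0,"ax":0,"ay":0,"az":0}]}}

```text
t: 19.25
tool_pos: [0.4815, 0.278, 0.2084]
ee_rot: [-0.202, 0.556, 0.673, -0.444]
contact_force: [-0.4, 0.3, 0.8]
gripper_width: 0.093
```

Run:
```python
from knob import *
go(.1325)
t=ctrl.read_camera("top");s=ctrl.read_camera("side")
zoom(s,(150,130,310,290),4.5,"pics/s21.png"); zoom(t,(150,120,320,240),4.5,"pics/t21.png")
```

```text
t 19.25 pos [0.4815 0.278  0.2084] w 0.093 F [-0.4  0.3  0.8]
shift units [ 0.024 -0.017 -0.129] turn units [-0.012  0.005 -0.008]
height over D mm 130.9688032333632 off us,cy -11.043361805868008 -7.146061856006701 tilt deg 0.6535176434976943 ang 22.236498187490845 q [-0.32  0.42 -0.66  2.14  1.33  0.75 -0.03] tau [ 0.13  0.45 -0.02]
```

View pics/s21.png

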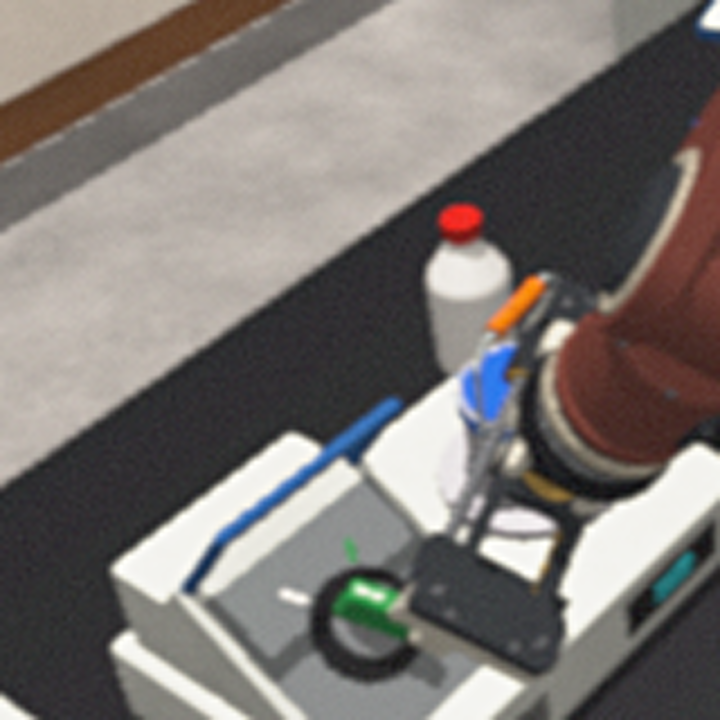

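View pics/t21.png

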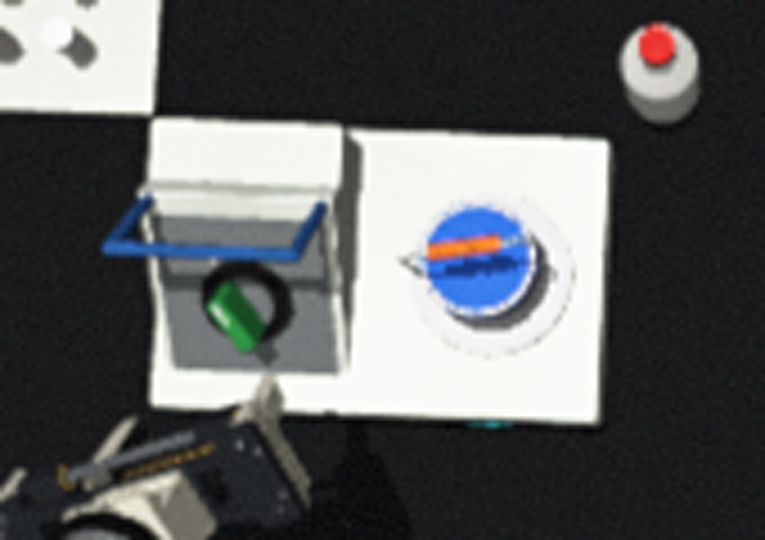

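Emit:
{"op": "servo_tool", "data": {"plan": [{"grip":1,"x":0.02,"y":0,"z":-0.09,"ax":-0.012,"ay":0,"az":-0.008},{"grip":1,"x":0,"y":0,"z":-0.02,"ax":0,"ay":0,"az":0},{"grip":1,"x":0,"y":0,"z":0,"ax":0,"ay":0,"az":0},{"grip":1,"x":0,"y":0,"z":0,"ax":0,"ay":0,"az":0}]}}

```text
t: 19.75
tool_pos: [0.4902, 0.2855, 0.2208]
ee_rot: [-0.199, 0.556, 0.679, -0.436]
contact_force: [-0.2, 0.6, 0.5]
gripper_width: 0.093
```

Run:
```python
from knob import *
go(.0125)
t=ctrl.read_camera("top")
m=mask(t,(100,110,40),(125,255,255),(240,160,275,195));print(blobs(m))
bl=max(blobs(m));p=cv2.findNonZero(m);e=cv2.fitEllipse(cv2.convexHull(p));print(e)
print("pot",onz(t,*e[0],.146)); print("grip px",blobs(mask(t,(5,150,120),(20,255,255),(235,160,275,195)),5))
b=max(blobs(mask(t,(5,150,120),(20,255,255),(235,160,275,195)),5)); print("bail grip at z.209",onz(t,*b[2],.209))
```

```text
t 19.75 pos [0.4902 0.2855 0.2208] w 0.093 F [-0.2  0.6  0.5]
shift units [0.007 1.235 0.044] turn units [0.014 0.001 0.002]
height over D mm 136.08754485433565 off us,cy 3.095234762935566 0.35482126335856534 tilt deg 0.6347376581951022 ang 22.05869115355316 q [-0.31  0.41 -0.67  2.12  1.33  0.74 -0.  ] tau [0.1  0.45 0.03]
[(np.int32(102), [245, 166, 21, 8], [255.27, 169.69]), (np.int32(219), [245, 174, 22, 15], [256.25, 181.11])]
((255.51181030273438, 176.90870666503906), (21.997718811035156, 22.632797241210938), 63.97920227050781)
pot [0.59881821 0.11064843 0.146     ]
grip px [(np.int32(41), [245, 173, 16, 4], [252.76, 174.56])]
bail grip at z.209 [0.59671337 0.10930119 0.209     ]
```

The unobstructed top view puts the pot at (0.599, 0.111) against the plate at (0.596, 0.110), with the bail grip above it, so it is well placed. Advancing along the knob axis.

Emit:
{"op": "servo_tool", "data": {"plan": [{"grip":1,"x":0,"y":0.25,"z":0.03,"ax":0.01,"ay":0,"az":0},{"grip":1,"x":0,"y":0.3,"z":0,"ax":0,"ay":0,"az":0},{"grip":1,"x":0,"y":0.25,"z":0,"ax":0,"ay":0,"az":0},{"grip":1,"x":0,"y":0.1,"z":0,"ax":0,"ay":0,"az":0},{"grip":1,"x":0,"y":0,"z":0,"ax":0,"ay":0,"az":0},{"grip":1,"x":0,"y":0,"z":0,"ax":0,"ay":0,"az":0}]}}

```text
t: 20.4
tool_pos: [0.542, 0.2855, 0.1455]
ee_rot: [-0.201, 0.556, 0.678, -0.437]
contact_force: [0.2, 0.6, -0.4]
gripper_width: 0.0928
```

Run:
```python
from knob import *
go(.0125)
t=ctrl.read_camera("top");s=ctrl.read_camera("side")
zoom(s,(150,170,310,310),4.5,"pics/s22.png"); zoom(t,(160,130,260,230),6,"pics/t22.png")
```

```text
t 20.4 pos [0.542  0.2855 0.1455] w 0.0928 F [ 0.2  0.6 -0.4]
shift units [0.001 0.322 0.028] turn units [0.01  0.001 0.003]
height over D mm 44.76721400076449 off us,cy 2.3988949485487367 0.7670460449530435 tilt deg 0.4529760325264594 ang 22.033722792763804 q [-0.32  0.59 -0.59  2.1   1.59  0.71 -0.18] tau [0.09 0.47 0.02]
```

View pics/s22.png

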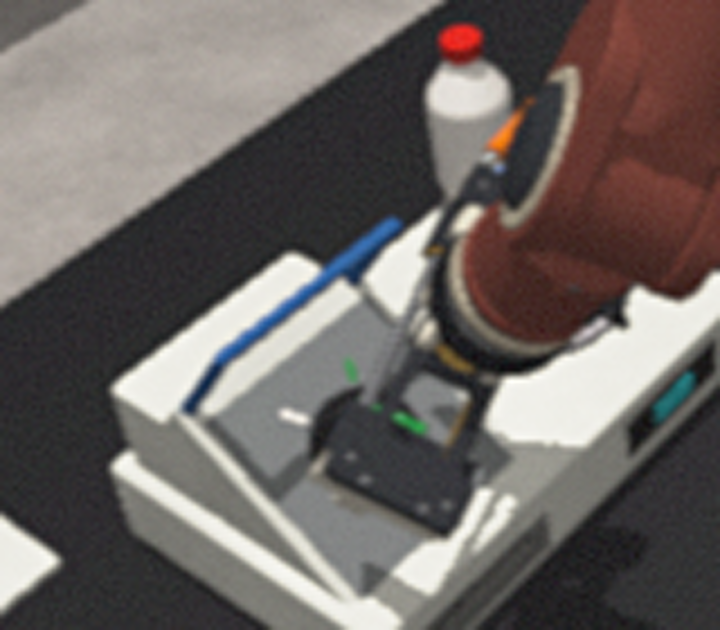

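View pics/t22.png

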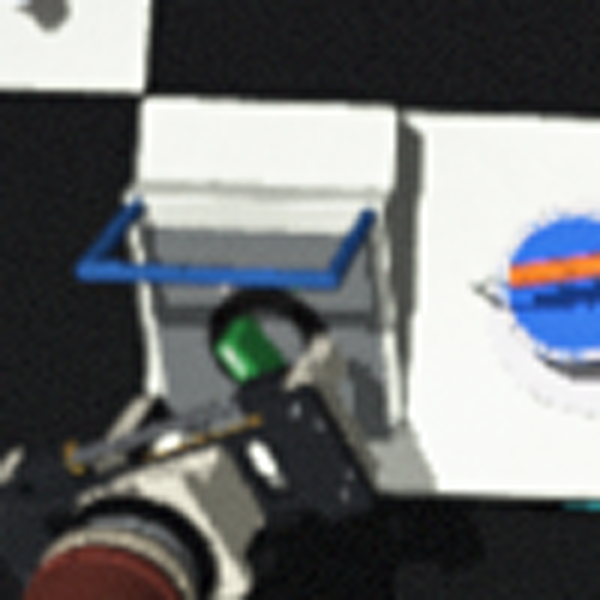

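Aligned with the bar. Advancing the last 3 cm slowly.

Emit:
{"op": "servo_tool", "data": {"plan": [{"grip":1,"x":0,"y":0.1,"z":0.02,"ax":0.01,"ay":0,"az":0},{"grip":1,"x":0,"y":0.1,"z":0,"ax":0,"ay":0,"az":0},{"grip":1,"x":0,"y":0.06,"z":0,"ax":0,"ay":0,"az":0},{"grip":1,"x":0,"y":0,"z":0,"ax":0,"ay":0,"az":0},{"grip":1,"x":0,"y":0,"z":0,"ax":0,"ay":0,"az":0}]}}

```text
t: 21.0
tool_pos: [0.5566, 0.2858, 0.1238]
ee_rot: [-0.202, 0.555, 0.678, -0.438]
contact_force: [-0.1, -0.3, -0.4]
gripper_width: 0.0933
```

Run:
```python
from knob import *
go(.0125)
```

```text
t 21.0 pos [0.5566 0.2858 0.1238] w 0.0933 F [-0.1 -0.3 -0.4]
shift units [-0.003  0.06   0.022] turn units [0.004 0.001 0.004]
height over D mm 18.54696110441944 off us,cy 1.862724956309492 1.0885775984268755 tilt deg 0.25194177360655573 ang 22.029117379931808 q [-0.32  0.64 -0.57  2.08  1.64  0.71 -0.22] tau [ 0.09  0.43 -0.04]
```

Emit:
{"op": "servo_tool", "data": {"plan": [{"grip":1,"x":0,"y":0.05,"z":0.01,"ax":0,"ay":0,"az":0},{"grip":1,"x":0,"y":0.02,"z":0,"ax":0,"ay":0,"az":0},{"grip":0,"x":0,"y":0,"z":0,"ax":0,"ay":0,"az":0},{"grip":-0.4,"x":0,"y":0,"z":0,"ax":0,"ay":0,"az":0},{"grip":-0.6,"x":0,"y":0,"z":0,"ax":0,"ay":0,"az":0},{"grip":-1,"x":0,"y":0,"z":0,"ax":0,"ay":0,"az":0},{"grip":-1,"x":0,"y":0,"z":0,"ax":0,"ay":0,"az":0},{"grip":-1,"x":0,"y":0,"z":0,"ax":0,"ay":0,"az":0}]}}

```text
t: 21.8
tool_pos: [0.5599, 0.2858, 0.1176]
ee_rot: [-0.202, 0.555, 0.678, -0.438]
contact_force: [0.3, 0.6, 1.1]
gripper_width: 0.0497
```

Run:
```python
from knob import *
go(.0125)
s=ctrl.read_camera("side")
zoom(s,(190,220,290,310),7,"pics/s23.png")
```

```text
t 21.8 pos [0.5599 0.2858 0.1176] w 0.0497 F [0.3 0.6 1.1]
shift units [-0.007 -0.009  0.014] turn units [0.005 0.001 0.005]
height over D mm 11.587911716745333 off us,cy 1.0582631549439703 1.150804511692887 tilt deg 0.31865905609415596 ang 22.044939754876676 q [-0.32  0.66 -0.57  2.08  1.67  0.71 -0.23] tau [0.03 0.44 0.04]
```

View pics/s23.png

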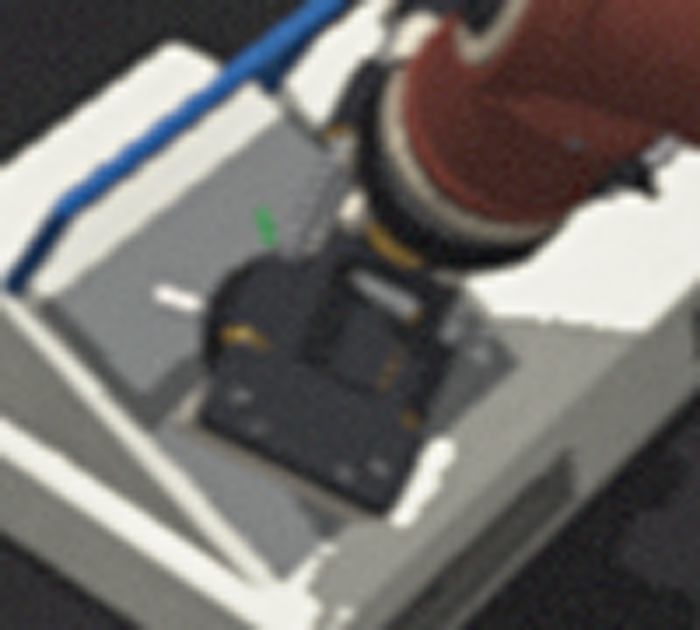

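Fingers are still closing (50 mm). I'll keep closing.

Emit:
{"op": "servo_tool", "data": {"plan": [{"grip":-1,"x":0,"y":0,"z":0,"ax":0,"ay":0,"az":0},{"grip":-1,"x":0,"y":0,"z":0,"ax":0,"ay":0,"az":0},{"grip":-1,"x":0,"y":0,"z":0,"ax":0,"ay":0,"az":0},{"grip":-1,"x":0,"y":0,"z":0,"ax":0,"ay":0,"az":0},{"grip":-1,"x":0,"y":0,"z":0,"ax":0,"ay":0,"az":0}]}}

```text
t: 22.35
tool_pos: [0.5603, 0.285, 0.1178]
ee_rot: [-0.201, 0.555, 0.678, -0.438]
contact_force: [0.3, 1.4, -0.4]
gripper_width: 0.0138
```

Run:
```python
from knob import *
go(.0125)
```

```text
t 22.35 pos [0.5603 0.285  0.1178] w 0.0138 F [ 0.3  1.4 -0.4]
shift units [ 0.002 -0.009  0.015] turn units [0.006 0.001 0.002]
height over D mm 11.587121834285142 off us,cy 1.4825786759911832 0.33642816453201074 tilt deg 0.2750219097898045 ang 22.055425477633992 q [-0.32  0.65 -0.57  2.08  1.67  0.71 -0.23] tau [0.06 0.48 0.07]
```

The bar is gripped (13.8 mm). Turning clockwise.

Emit:
{"op": "servo_tool", "data": {"plan": [{"grip":-1,"x":0,"y":0,"z":0,"ax":0,"ay":0.12,"az":0},{"grip":-1,"x":0,"y":0,"z":0,"ax":0,"ay":0.13,"az":0},{"grip":-1,"x":0,"y":0,"z":0,"ax":0,"ay":0.13,"az":0},{"grip":-1,"x":0,"y":0,"z":0,"ax":0,"ay":0.13,"az":0},{"grip":-1,"x":0,"y":0,"z":0,"ax":0,"ay":0.13,"az":0},{"grip":-1,"x":0,"y":0,"z":0,"ax":0,"ay":0.13,"az":0}]}}

```text
t: 22.95
tool_pos: [0.5603, 0.2844, 0.1179]
ee_rot: [-0.399, 0.664, 0.583, -0.246]
contact_force: [0.0, -1.1, 1.0]
gripper_width: 0.014
```

Run:
```python
from knob import *
go(.0116,-38)
```

```text
t 22.95 pos [0.5603 0.2844 0.1179] w 0.014 F [ 0.  -1.1  1. ]
shift units [-0.002 -0.     0.015] turn units [0.004 0.538 0.005]
height over D mm 11.5873768239642 off us,cy 1.5418415424431287 -0.18897890598502134 tilt deg 0.27907002917058055 ang -13.789727854664143 q [-0.29  0.67 -0.61  2.08  1.67  0.74 -0.85] tau [-0.11  0.39  0.  ]
```

Emit:
{"op": "servo_tool", "data": {"plan": [{"grip":-1,"x":0,"y":0,"z":0,"ax":0,"ay":0.13,"az":0},{"grip":-1,"x":0,"y":0,"z":0,"ax":0,"ay":0.13,"az":0},{"grip":-1,"x":0,"y":0,"z":0,"ax":0,"ay":0.13,"az":0},{"grip":-1,"x":0,"y":0,"z":0,"ax":0,"ay":0.08,"az":0},{"grip":-1,"x":0,"y":0,"z":0,"ax":0,"ay":0,"az":0}]}}

```text
t: 23.45
tool_pos: [0.5602, 0.2842, 0.1178]
ee_rot: [-0.501, 0.698, 0.498, -0.116]
contact_force: [0.6, -0.7, 0.3]
gripper_width: 0.0149
```

Run:
```python
from knob import *
go(.0116,-38)
st=ctrl.state(); print("axis torque",st["torque"]@n, "about TCP incl r x F?")
```

```text
t 23.45 pos [0.5602 0.2842 0.1178] w 0.0149 F [ 0.6 -0.7  0.3]
shift units [-0.005  0.     0.014] turn units [0.004 0.057 0.006]
height over D mm 11.621031804910245 off us,cy 1.445614506365443 -0.43359444645674133 tilt deg 0.34316570555431236 ang -35.43315448526789 q [-0.27  0.67 -0.64  2.08  1.67  0.76 -1.23] tau [-0.53  0.35  0.43]
axis torque 0.6583018593986906 about TCP incl r x F?
```

Axis torque has risen to 0.66 N m at 57.5°, with hardly any net force. That suggests the stop, so I'll look to make sure.

Run:
```python
from knob import *
t=ctrl.read_camera("top");s=ctrl.read_camera("side")
zoom(s,(190,220,290,310),7,"pics/s24.png");zoom(t,(160,130,260,230),6,"pics/t24.png")
```

```text
(no output)
```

View pics/s24.png

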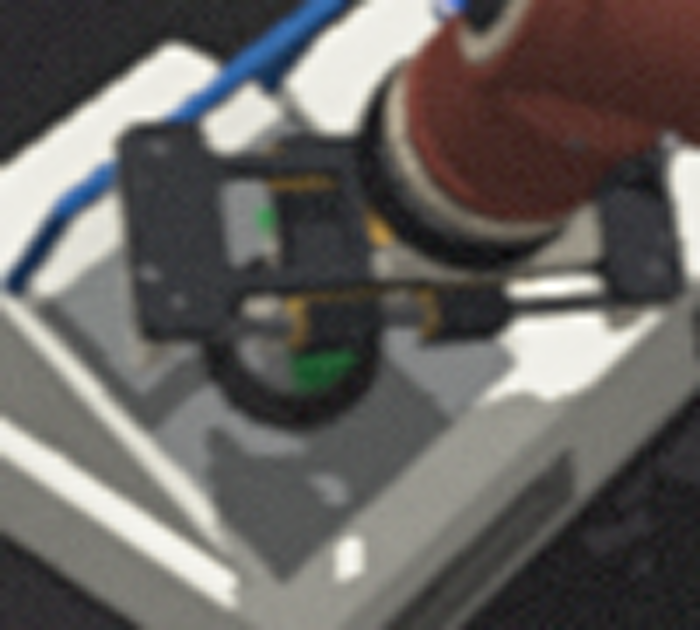

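View pics/t24.png

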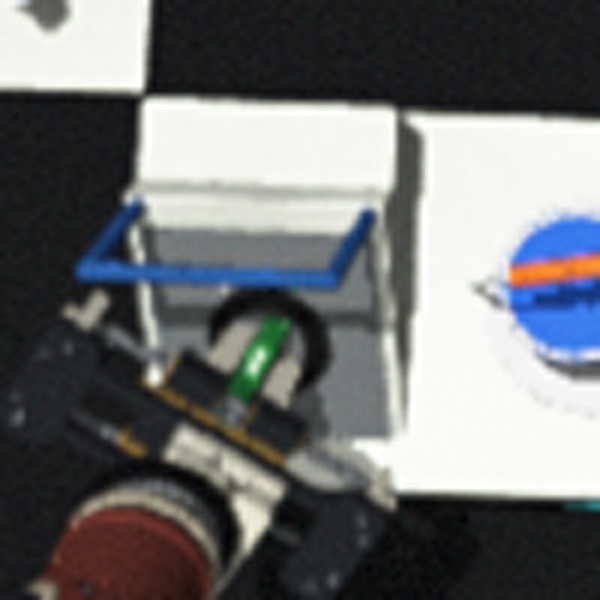

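The bar points at the green mark and the gripper is clear of the hoop. One small extra turn to confirm the stop.

Emit:
{"op": "servo_tool", "data": {"plan": [{"grip":-1,"x":0,"y":0,"z":0,"ax":0,"ay":0.06,"az":0},{"grip":-1,"x":0,"y":0,"z":0,"ax":0,"ay":0.06,"az":0}]}}

```text
t: 23.75
tool_pos: [0.5599, 0.2844, 0.1176]
ee_rot: [-0.523, 0.702, 0.475, -0.085]
contact_force: [-0.1, 1.1, -0.1]
gripper_width: 0.0156
```

Run:
```python
from knob import *
go(.0116,-38)
st=ctrl.state(); print("axis torque",st["torque"]@n)
```

```text
t 23.75 pos [0.5599 0.2844 0.1176] w 0.0156 F [-0.1  1.1 -0.1]
shift units [-0.005  0.     0.009] turn units [ 0.003 -0.057  0.007]
height over D mm 11.621176997420687 off us,cy 0.9998595089239254 -0.22444639715831405 tilt deg 0.35128293150964557 ang -40.5575486077501 q [-0.27  0.67 -0.64  2.08  1.67  0.77 -1.32] tau [-0.59  0.41  0.6 ]
axis torque 0.833298107132208
```

At the stop: the tool has turned past it, the pads are being twisted open and the torque is rising. Letting go, fully open.

Emit:
{"op": "servo_tool", "data": {"plan": [{"grip":1,"x":0,"y":0,"z":0,"ax":0,"ay":0,"az":0},{"grip":1,"x":0,"y":0,"z":0,"ax":0,"ay":0,"az":0},{"grip":1,"x":0,"y":0,"z":0,"ax":0,"ay":0,"az":0},{"grip":1,"x":0,"y":0,"z":0,"ax":0,"ay":0,"az":0},{"grip":1,"x":0,"y":0,"z":0,"ax":0,"ay":0,"az":0},{"grip":1,"x":0,"y":0,"z":0,"ax":0,"ay":0,"az":0},{"grip":1,"x":0,"y":0,"z":0,"ax":0,"ay":0,"az":0},{"grip":1,"x":0,"y":0,"z":0,"ax":0,"ay":0,"az":0}]}}

```text
t: 24.55
tool_pos: [0.5599, 0.2849, 0.1176]
ee_rot: [-0.524, 0.702, 0.474, -0.085]
contact_force: [0.6, 0.2, 0.3]
gripper_width: 0.0754
```

Emit:
{"op": "servo_tool", "data": {"plan": [{"grip":1,"x":0,"y":-0.1,"z":0,"ax":0,"ay":0,"az":0},{"grip":1,"x":0,"y":-0.2,"z":0,"ax":0,"ay":0,"az":0},{"grip":1,"x":0,"y":-0.3,"z":0,"ax":0,"ay":0,"az":0},{"grip":1,"x":0,"y":-0.3,"z":0,"ax":0,"ay":0,"az":0},{"grip":1,"x":0,"y":-0.3,"z":0,"ax":0,"ay":0,"az":0},{"grip":1,"x":0,"y":-0.2,"z":0,"ax":0,"ay":0,"az":0},{"grip":1,"x":0,"y":0,"z":0,"ax":0,"ay":0,"az":0},{"grip":1,"x":0,"y":0,"z":0,"ax":0,"ay":0,"az":0}]}}

```text
t: 25.35
tool_pos: [0.4731, 0.2857, 0.2383]
ee_rot: [-0.524, 0.702, 0.475, -0.085]
contact_force: [-0.2, 0.9, 0.1]
gripper_width: 0.0929
```

Run:
```python
from knob import *
go(.0116,-38)
t=ctrl.read_camera("top");s=ctrl.read_camera("side")
zoom(s,(170,130,410,310),3.3,"pics/s25.png");zoom(t,(160,110,460,290),2.6,"pics/t25.png")
m=mask(t,(100,110,40),(125,255,255),(240,160,275,195));e=cv2.fitEllipse(cv2.convexHull(cv2.findNonZero(m)));print("pot",onz(t,*e[0],.146))
print("green t",blobs(mask(t,(45,90,40),(85,255,255),(175,140,300,205)),3))
```

```text
t 25.35 pos [0.4731 0.2857 0.2383] w 0.0929 F [-0.2  0.9  0.1]
shift units [-0.009  1.487 -0.009] turn units [ 0.001 -0.056  0.009]
height over D mm 160.29174784106817 off us,cy -0.8280319056632639 0.4925709789717494 tilt deg 0.39656660083464557 ang -40.53282993012963 q [-0.26  0.38 -0.77  2.12  1.27  0.79 -1.05] tau [-0.03  0.42 -0.  ]
pot [0.59865568 0.11064076 0.146     ]
green t [(np.int32(111), [195, 182, 14, 16], [202.08, 189.74])]
```

View pics/s25.png

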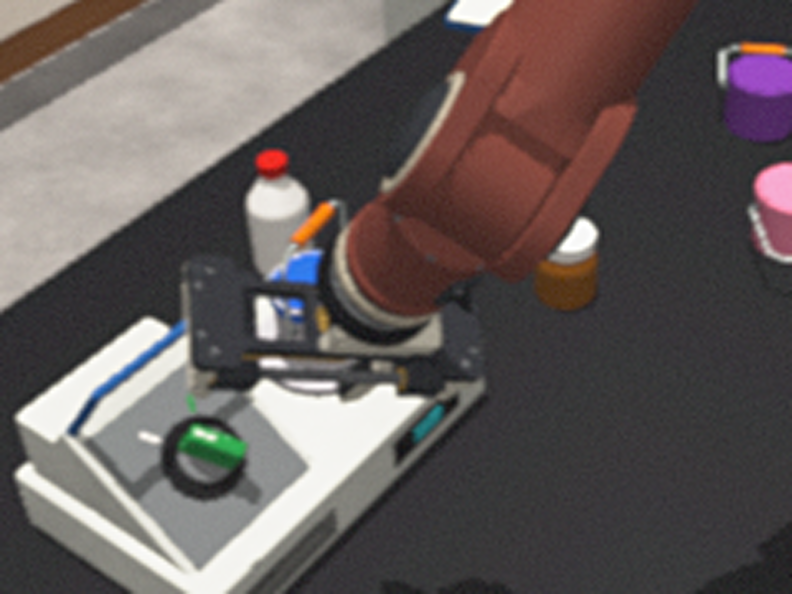

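View pics/t25.png

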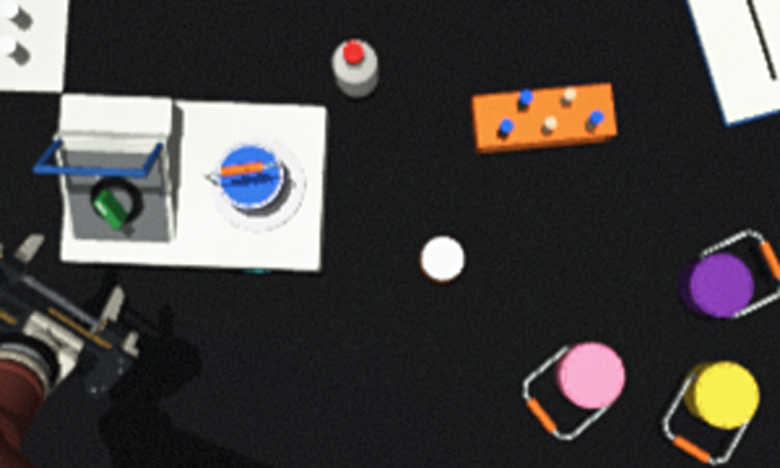

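The knob is back at rest: its green centroid is at top (202.08,189.74), the same as at the start. The pot is unchanged at (0.599, 0.111), the bystanders haven't moved, and the robot touches nothing. Handing in.

```bash
python3 -c "
from cell import ctrl
print(ctrl.sign_off())"
```

```text
the job is handed in; nothing more can be done
None
```

The job is done and handed in at about 25 s of the 61 s allowed. The pot stands on the cold plate with its bail upright, and the start knob was turned to its stop and sprang back.

- **Pot:** I raised the bail, lifted the pot by the orange grip and carried it over to the plate. The first two set-downs each landed about 5 mm off centre, so I lifted the pot a few millimetres, shifted it and set it down again before letting go. The last top view puts it at (0.599, 0.111), about 3 mm from the plate centre I measured at (0.596, 0.110).
- **Level:** While the pot hung from the grip it looked within about 2–4° of level. The readings disagreed: the pot's axis looked vertical, but the lid's outline suggested about 3.5°.
- **Knob:** Only after letting go of the pot, I gripped the bar and turned it clockwise. The tool turned about 62.6°, just past the 60° stop, the torque rose to about 0.8 N m, and the bar pointed at the green mark. After I let go, the bar returned to its starting place in the image to within 0.1 pixel.
- **Other things:** The jar, tube rack, wash bottle and the look-alike pots appear unmoved in the pictures. I judged that by eye and did not measure it. The last wrist-force reading was under 1 N, and the robot was touching nothing.

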